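# Bring the honey-jar carriage to rest at the label dispenser

## Task

Roll the carriage with the four honey jars along its track to the label dispenser and leave it standing still there, let go, with its pointer fin opposite the dispenser's index fin. It runs almost without friction, so push it and brake it gently and only by its soft sprung end buffers, and never let it run against an end stop; do not touch the jars or disturb the things standing around.

Things in the scene. Friction and masses are not known exactly. Their poses are not given: they have to be found in the camera images.
- track: Fixed track, 130 wide, 680 long, 25 mm high; turned up to 0.1 rad. Origin: centre of its underside (z = 0). The carriage runs along the track's y (about world +y); its x points away from the robot. Low stop blocks (42 mm high, the fingers pass over them) stop the carriage when its origin is at track y = +0.165 and -0.20.
- carriage: Carriage, 150 mm wide (x), 220 mm long without buffers (y); axes as the track; origin on the track's centre line, midway along its length, z = 0.016. Starts at rest at track y = -0.17. Rolling friction about 0.015 N plus 0.25 N s/m. All that rolls (with jars) weighs nominally 3.5 kg, in truth 2.7 to 4.9. Not to be pushed or pressed with more than 10 N.
- rear_face (a point): Centre of the flat rubber face of the rear buffer (towards track -y), 120 mm wide, from z = 0.044 to 0.090. Free, it lies 160 mm behind the carriage origin. The buffer head (0.12 kg) slides 40 mm into the carriage against a soft spring, 20 N/m, damping only 0.4 N s/m: pressed in 10 mm it gives 0.2 N; a carriage that runs against a still finger bounces back.
- front_face (a point): Centre of the same rubber face of the front buffer (towards track +y), 160 mm ahead of the carriage origin when free; same size, stroke, spring and height.
- pointer (a point): Outer edge of the dark pointer fin (10 mm wide) on the far side of the carriage's frame, midway along it: same track y as the carriage origin. The frame's deck is 150 x 220 mm, top at z = 0.100, with a tray rim, 150 x 150 mm, round the jars, up to z = 0.122. The robot is to touch only the buffers, not the frame.
- dispenser: Fixed label dispenser with a paper roll on a base 100 x 90 mm, 122 mm high, beside the far side of the track; same axes as the track. Origin at the foot of its index post, 150 mm across from the track's centre line.
- mark (a point): Tip of the dispenser's 10 mm wide index fin, at z = 0.117, over the far edge of the track: the place along the track where the carriage's pointer has to stop. It lies at track y = +0.04 to +0.12.
- jar1: Closed amber honey jar, radius 33, height 90, 0.4 kg, loose in the tray; origin at its underside (z = 0.100), top at z = 0.190. At 35 mm on either side of the carriage's middle, both ways: near side, rear.
- jar2: The same, near side, front.
- jar3: The same, far side, rear.
- jar4: The same, far side, front.
- cup: Bystander: yellow cup, radius 36, height 100; origin at its underside.
- spare_jar: Bystander: labelled honey jar, radius 36, height 100; origin at its underside.
- lids: Bystander: stack of brass jar lids, radius 35, height 42; origin at its underside.
Mind the look-alikes: they are no part of the job. Leave any purple look-alike of the jar2 alone.

How it is judged:
By the outcome, as a careful person would: the job done as asked, in the order asked, and still so for the second after the job is handed in, with the robot touching nothing.
It also fails if it takes over 42 s, if anything falls off the work surface, if the arm or the gripper's body presses on something with over 40 N, if the wrist force passes 120 N, or if a joint passes its speed limit or range.

## Robot

A 6-joint arm with a two-finger parallel gripper is mounted at the origin on the work surface. World frame = base frame: x ahead of the robot, y to its left, z up, the work surface at z = 0. Lengths are in m, angles in rad, forces in N, time in s.
With the tool pointing down it reaches from about 0.275 to 0.825 m from the base axis. Payload 5.2 kg.
Tool frame: the origin (TCP) lies at the very end of the fingers, on their centre line; the grasp point (between the pads) lies 19 mm behind it; z points along the fingers, y is the line along which they close (so a half turn about z gives the same grasp; the last joint's range is limited). The gripper opens to 93 mm and grips with 3 to 60 N. Pads are 15 mm wide; open, the fingers measure 128 mm over their backs; the gripper's body (75 mm by 188 mm) begins 65 mm behind the grasp point.
Start: joints at [-1.425, 0.259, 1.535, -0, 1.348, -0.203], TCP at [0.188, -0.517, 0.219] pointing down, gripper open.
Joint ranges: [-3.14, 3.14], [-0.91, 2.08], [0.19, 2.58], [-1.22, 4.36], [0.22, 2.71], [-3.12, 3.12]. Speed limits (rad/s): [2.57, 2.57, 3.14, 3.14, 3.14, 3.14].

## Interface

Orientations are given as a unit quaternion [x, y, z, w].
In Python, from station import get_obs, get_image, camera_info, sign_off gives the robot as it stands.
- The arm moves only by the tool carry_out, never from a script. Its argument "deltas" is a list of rows, each an object of numbers: "x", "y", "z": the shift along the tool's x, y, z scaled (see below); "rx", "ry", "rz": the turn, a rotation vector about the tool's x, y, z scaled (see below). A call has 1 to 5 rows; each row is the pose to reach, as a shift and turn from the pose commanded when the call began, along the tool's axes at that moment, turning the shorter way round; what a row does not reach only later rows make up. The controller multiplies each number of a shift by 10 cm and each number of a turn by 360 degrees. A row lasts 1/8 s, in which the tool goes at most 62.5 mm and 10.7 degrees, less where a joint would pass 70% of its speed; a pose out of reach is approached as far as the arm can. A call with a number of a shift or a turn outside -1 to 1 is refused whole. A call with a gripper value outside its range is refused whole. "gripper" is the finger opening in mm, from 0 to 93, set as the call begins (left out, the last holds). The fingers move at their own pace and stop on an object; "force" is the grip in N (left out, the last holds). Time passes only in rows, so rows that repeat a pose let the fingers close. It gives the time, the measured TCP pose, the force, the opening and the grip force at its end, in the units of the state.
- get_obs(): the state, without advancing time (a new reading comes with each control period).
- get_image(name): name is "scene" or "top" or "wrist"; returns the picture (400x640x3 uint8, blue, green, red); there is no depth.
- camera_info(name): a dict with "K" (3x3 intrinsics, pixels), "k1" (the pictures are not rectified: a ray, as slopes to the right and down, at radius r is drawn at 1 + k1 r^2 times it, then the intrinsics apply), "position" and "attitude" of the camera in the world. Camera axes: x right, y up, looking along -z (the intrinsics and any distortion apply to the point x, -y, -z); pixel columns grow to the right and rows downward; lengths in m; the calibration is good to about 2 mm. A picture is of the moment at which its call begins: read the wrist's pose just before it. camera_info takes no time and is no camera call; for the wrist camera it gives the pose at the moment of the call.
- sign_off(): hands the job in; it is judged then, once.
The state is a dict: "time_s": time; "q": joint angles; "joint_velocities": joint speeds; "joint_efforts": joint torques, N m; "ee_pos": TCP position; "tool_rot": TCP orientation; "ft_force": force on the tool from outside, world axes, zero at the start; "wrist_torque": the same for the moment, N m; "finger_gap": finger opening in m; "gripper_force": force on a finger pad.
Only numpy, scipy, OpenCV 4.12 (cv2) and the standard library are available. Lean on these libraries where they do the work, as an engineer would, in place of code of your own. Each camera call takes 0.05 s, during which the arm holds its last target. There are 200 camera calls.

## Working session

There is one attempt and no reset: what is moved stays moved. The work goes in short steps, Python scripts to look and compute and a tool call to move; the robot and the scene stay as the last step left them, time stands still between calls to the robot, and variables do not carry over. Pictures are saved under pics/ and viewed, at most 10 in all, crops included, and the job is handed in when it is done.

Besides the shell and the picture viewer there is one more tool, called after "Emit:" as name(argument=value, ...) on one line, values as JSON. carry_out: Moves the arm, as the interface text tells. Shifts and turns lie within -1 to 1; 1 stands for 10 cm of shift or 360 degrees of turn. Its arguments: {"type":"object","properties":{"deltas":{"type":"array"},"gripper":{"type":"number"},"force":{"type":"number"}},"required":["deltas"]}

```bash
mkdir -p pics; ls
cat > h.py <<'E'
import numpy as np,cv2
from station import get_obs,get_image,camera_info,sign_off
from scipy.spatial.transform import Rotation as R
def att(c):
    a=np.array(c["attitude"],float)
    return a if a.shape==(3,3) else R.from_quat(a).as_matrix()
def ray(c,u,v):
    K=np.array(c["K"]);d=np.array([(u-K[0,2])/K[0,0],(v-K[1,2])/K[1,1]]);s=d.copy()
    for _ in range(20): s=d/(1+c["k1"]*(s@s))
    return att(c)@np.array([s[0],-s[1],-1.])
def at(c,u,v,z):
    p=np.array(c["position"]);r=ray(c,u,v);return p+r*(z-p[2])/r[2]
def proj(c,P):
    q=att(c).T@(np.array(P)-np.array(c["position"]));s=np.array([q[0],-q[1]])/-q[2]
    s=s*(1+c["k1"]*(s@s));K=np.array(c["K"]);return K[0,0]*s[0]+K[0,2],K[1,1]*s[1]+K[1,2]
E
python3 - <<'E'
from h import *
for n in("scene","top"):
    cv2.imwrite(f"pics/{n}0.png",get_image(n));print(n,camera_info(n))
print(get_obs())
E
```

```text
pics
scene {'K': array([[365.36727443,   0.        , 327.7830162 ],
       [  0.        , 365.36727443, 199.65685656],
       [  0.        ,   0.        ,   1.        ]]), 'k1': -0.037274459402051575, 'position': array([1.31029589, 0.17820984, 0.8747756 ]), 'attitude': array([0.23771973, 0.30019215, 0.70759789, 0.59386803])}
top {'K': array([[518.51859173,   0.        , 328.04384877],
       [  0.        , 518.51859173, 204.92410671],
       [  0.        ,   0.        ,   1.        ]]), 'k1': -0.041668165568692364, 'position': array([2.82560249e-01, 8.39339666e-04, 1.65538160e+00]), 'attitude': array([-0.05176736,  0.04817155,  0.70732239, -0.70334535])}
{'time_s': 0.1, 'q': array([-1.42482445e+00,  2.59271334e-01,  1.53597404e+00, -2.04486925e-05,
        1.34798507e+00, -2.02780991e-01]), 'joint_velocities': array([ 7.56091911e-04, -2.61916783e-03, -2.39390807e-03, -7.29553868e-05,
       -1.65040467e-04,  1.84060999e-04]), 'joint_efforts': array([ 1.46715982e-03, -4.38211262e+01, -2.84642386e+01,  7.19986903e-02,
        3.63695039e-02, -5.30454076e-05]), 'ee_pos': array([ 0.18790142, -0.51638583,  0.21790002]), 'tool_rot': array([ 9.84834192e-01,  1.73496237e-01,  1.32915750e-05, -8.18850604e-04]), 'ft_force': array([ 0.86701562,  0.07348264, -0.20731251]), 'wrist_torque': array([-0.0083139 ,  0.01607198, -0.00471178]), 'gripper_force': 0.0, 'finger_gap': 0.09260828531634129}
```

View pics/top0.png

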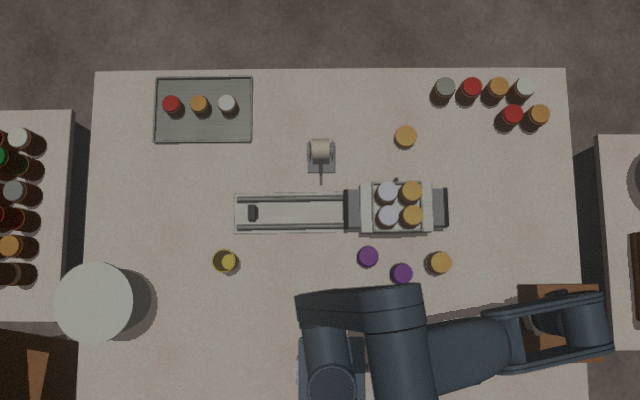

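View pics/scene0.png

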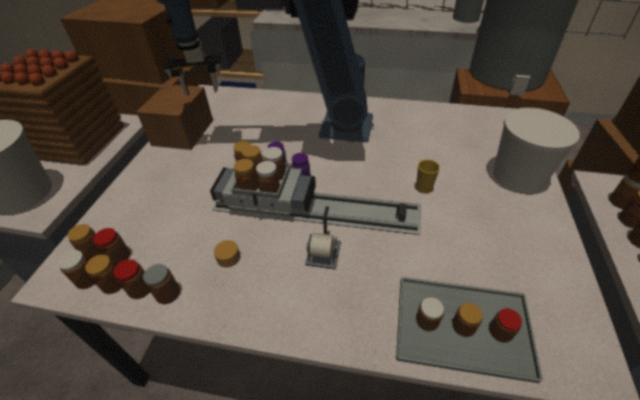

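The top view shows the carriage with its jars at about (400,208) and buffer heads at (351,208) and (440,208). The track runs from column 234 to about 450. The dispenser is at (320,150) with its index fin at (321,178). The purple look-alikes are at (368,256) and (401,273), the spare jar at (440,262), the lids at (405,136) and the cup at (225,260). The only carriage is the one on the track, and a close crop will confirm it.

Run:
```python
from h import *
im=np.mean([get_image("top").astype(float) for _ in range(4)],0).astype(np.uint8)
cv2.imwrite("pics/top_raw.png",im)
c=im[130:285,220:460];c=cv2.convertScaleAbs(cv2.resize(c,(800,517),interpolation=cv2.INTER_CUBIC),alpha=1.4)
cv2.imwrite("pics/c1.png",c)
```

```text
(no output)
```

View pics/c1.png

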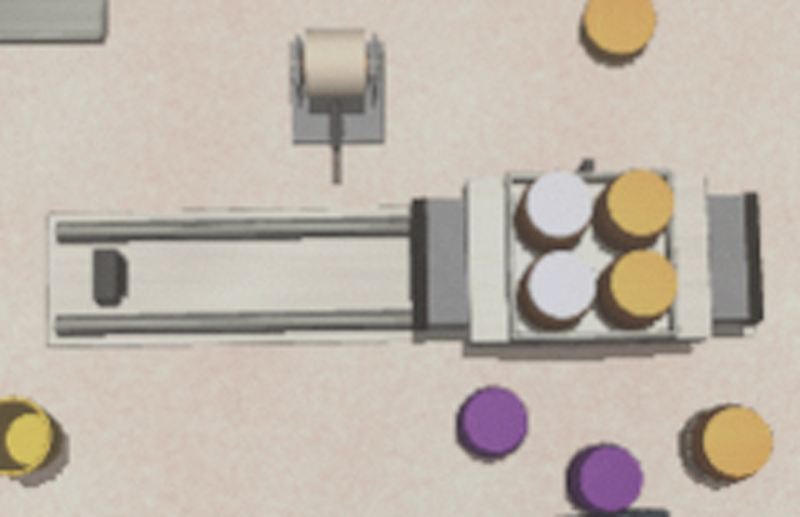

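Run:
```python
from h import *
c=camera_info("top")
f=lambda u,v,z:at(c,220+(u+.5)/3.3333-.5,130+(v+.5)/3.3333-.5,z)
pts=dict(tl=(48,213,.025),bl=(48,345,.025),br=(757,335,.025),railU=(57,225,.03),railU2=(408,216,.03),railD=(57,330,.03),railD2=(408,323,.03),fin=(337,183,.117),finroot=(335,110,.117),ptr=(587,160,.1),ffT=(413,199,.09),ffB=(413,328,.09),ffTr=(426,199,.09),rfT=(757,193,.09),rfB=(762,321,.09),dkTL=(467,181,.1),dkBL=(470,341,.1),dkTR=(705,178,.1),dkBR=(710,338,.1),spare=(738,441,.1),purple1=(493,422,.1),purple2=(605,478,.1),cup=(10,435,.1),lids=(619,22,.042))
for k,p in pts.items(): print(k,np.round(f(*p),4))
print(R.from_quat(get_obs()["tool_rot"]).as_matrix().round(3))
```

```text
tl [0.5533 0.3085 0.025 ]
bl [0.4265 0.306  0.025 ]
br [ 0.432  -0.3659  0.025 ]
railU [0.5408 0.2987 0.03  ]
railU2 [ 0.5474 -0.0361  0.03  ]
railD [0.4402 0.2968 0.03  ]
railD2 [ 0.445  -0.0352  0.03  ]
fin [0.5638 0.0298 0.117 ]
finroot [0.6313 0.0314 0.117 ]
ptr [ 0.5869 -0.199   0.1   ]
ffT [ 0.5534 -0.0395  0.09  ]
ffB [ 0.4344 -0.0384  0.09  ]
ffTr [ 0.5533 -0.0515  0.09  ]
rfT [ 0.5571 -0.3561  0.09  ]
rfB [ 0.4388 -0.3563  0.09  ]
dkTL [ 0.568  -0.0888  0.1   ]
dkBL [ 0.4214 -0.0894  0.1   ]
dkTR [ 0.5696 -0.3067  0.1   ]
dkBR [ 0.4227 -0.3063  0.1   ]
spare [ 0.33   -0.3285  0.1   ]
purple1 [ 0.3484 -0.1091  0.1   ]
purple2 [ 0.2979 -0.2084  0.1   ]
cup [0.3389 0.3247 0.1   ]
lids [ 0.7332 -0.2406  0.042 ]
[[ 0.94   0.342 -0.   ]
 [ 0.342 -0.94   0.001]
 [ 0.    -0.001 -1.   ]]
```

The crop confirms the only carriage, with two white and two amber lids. Its pointer is at crop (587,160) and the index fin tip at (337,183). The track runs nearly along world y (about 0.013 rad), and the travel needed is about 0.228 m. I'll go behind the rear buffer with the fingers closed and the closing axis across the track.

Emit:
carry_out(deltas=[{"x": 0.35,"rz": -0.028},{"x": 0.7,"rz": -0.056},{"x": 1.0,"rz": -0.084},{"x": 1.0,"rz": -0.112},{"x": 1.0,"rz": -0.14}], gripper=0)

```text
invalid input
```

Emit:
carry_out(deltas=[{"x": 0.35,"y": 0,"z": 0,"rx": 0,"ry": 0,"rz": -0.028},{"x": 0.7,"y": 0,"z": 0,"rx": 0,"ry": 0,"rz": -0.056},{"x": 1.0,"y": 0,"z": 0,"rx": 0,"ry": 0,"rz": -0.084},{"x": 1.0,"y": 0,"z": 0,"rx": 0,"ry": 0,"rz": -0.112},{"x": 1.0,"y": 0,"z": 0,"rx": 0,"ry": 0,"rz": -0.14}], gripper=0)

```text
time_s: 0.92
ee_pos: [0.2825, -0.4823, 0.2186]
tool_rot: [0.815, 0.579, 0.0, -0.0]
ft_force: [0.1, -0.8, -1.0]
finger_gap: 0.0476
gripper_force: 0.0
```

Emit:
carry_out(deltas=[{"x": 0.25,"y": 0.3,"z": 0,"rx": 0,"ry": 0,"rz": -0.028},{"x": 0.5,"y": 0.6,"z": 0,"rx": 0,"ry": 0,"rz": -0.0565},{"x": 0.73,"y": 0.89,"z": 0,"rx": 0,"ry": 0,"rz": -0.0565},{"x": 0.73,"y": 0.89,"z": 0,"rx": 0,"ry": 0,"rz": -0.0565}])

```text
time_s: 1.42
ee_pos: [0.3923, -0.4426, 0.2184]
tool_rot: [0.701, 0.713, 0.0, -0.0]
ft_force: [-0.1, -0.3, -0.0]
finger_gap: 0.0078
gripper_force: 0.0
```

Emit:
carry_out(deltas=[{"x": 0.1,"y": 0.35,"z": 0.2,"rx": 0,"ry": 0,"rz": 0},{"x": 0.2,"y": 0.7,"z": 0.5,"rx": 0,"ry": 0,"rz": 0},{"x": 0.2,"y": 1.0,"z": 0.8,"rx": 0,"ry": 0,"rz": 0},{"x": 0.2,"y": 1.0,"z": 0.8,"rx": 0,"ry": 0,"rz": 0}])

```text
time_s: 1.92
ee_pos: [0.4895, -0.4212, 0.1354]
tool_rot: [0.702, 0.712, 0.0, -0.003]
ft_force: [-0.2, 0.3, 0.3]
finger_gap: 0.0003
gripper_force: 0.0
```

Run:
```python
from h import *
o=get_obs();print(o["ee_pos"],R.from_quat(o["tool_rot"]).as_matrix()[:2].round(4),o["time_s"],o["finger_gap"])
c=camera_info("wrist");print(c)
cv2.imwrite("pics/w1.png",get_image("wrist"))
```

```text
[ 0.48952518 -0.42117924  0.13537247] [[-0.0141  0.9999 -0.0038]
 [ 0.9999  0.0141  0.0043]] 1.925 0.0002821119589578021
{'K': array([[337.10207487,   0.        , 319.05415029],
       [  0.        , 337.10207487, 201.03665134],
       [  0.        ,   0.        ,   1.        ]]), 'k1': 0.010332844325796276, 'position': array([ 0.49005885, -0.35154311,  0.3025593 ]), 'attitude': array([-1.25625361e-01,  8.12036266e-04,  6.94426610e-03,  9.92053117e-01])}
```

View pics/w1.png

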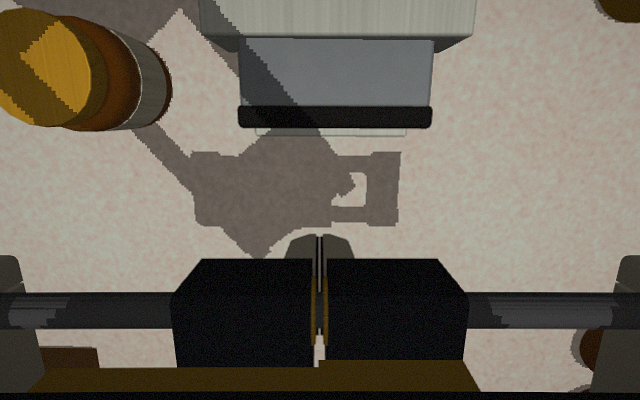

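Wrist view: the rear buffer's black rubber face is at columns 238–433, rows 106–127. The spare jar is at (60,70), clear of the path.

Run:
```python
from h import *
c=camera_info("wrist")
for u,v,z in((239,106,.09),(433,106,.09),(239,124,.09),(432,124,.09),(336,126,.09),(336,127,.044),(319,236,.135)): print(u,v,at(c,u,v,z).round(4))
im=get_image("wrist");print(im[95:135,335].mean(1).astype(int))
```

```text
239 106 [ 0.4401 -0.3485  0.09  ]
433 106 [ 0.5585 -0.347   0.09  ]
239 124 [ 0.4395 -0.3592  0.09  ]
432 124 [ 0.559  -0.3577  0.09  ]
336 126 [ 0.4997 -0.3596  0.09  ]
336 127 [ 0.5019 -0.3619  0.044 ]
319 236 [ 0.4899 -0.4154  0.135 ]
[112 110 113 112 113 110 114 104  84  50  17  23  18  15  27  22  16  18
  27  27  24  18  29  27  24  17  24  25  17  13   4 128 168 164 164 164
 164 161 138 126]
```

Emit:
carry_out(deltas=[{"x": 0.0,"y": 0.09,"z": 0.35,"rx": 0,"ry": 0,"rz": 0},{"x": 0.15,"y": 0.09,"z": 0.7,"rx": 0,"ry": 0,"rz": 0},{"x": 0.4,"y": 0.09,"z": 0.7,"rx": 0,"ry": 0,"rz": 0},{"x": 0.5,"y": 0.09,"z": 0.7,"rx": 0,"ry": 0,"rz": 0},{"x": 0.5,"y": 0.09,"z": 0.7,"rx": 0,"ry": 0,"rz": 0}])

```text
time_s: 2.65
ee_pos: [0.4986, -0.3734, 0.0706]
tool_rot: [0.703, 0.712, -0.0, 0.002]
ft_force: [-0.3, -1.1, 0.9]
finger_gap: 0.0008
gripper_force: 0.0
```

```bash
cat > sim.py <<'E'
import numpy as np
def sim(p,m,x=0.,v=0.,h=0.,T=20,fr=.015,b=.25,k=20.,c=.4,dt=1e-3):
    """p: finger tip (m) at rows of 1/8 s, held afterwards; x,v carriage (x = free face position), tip<x = gap."""
    p=np.array(p);tt=np.arange(len(p))/8;out=[];t=0
    while t<T:
        f=np.interp(t,tt,p);fv=(np.interp(t+dt,tt,p)-f)/dt
        F=max(0,k*(f-x)+c*(fv-v)) if f>x else 0
        D=fr+b*abs(v)
        if v==0 and F<=fr: a=0
        else: a=(F-np.sign(v if v else F)*D)/m
        vn=v+a*dt
        if v*vn<0 and F<fr: vn=0
        v=vn;x+=v*dt;t+=dt;out.append((t,x,v,F))
    return np.array(out)
E
python3 - <<'E'
from h import *;from sim import *
o=get_obs();print(o["ee_pos"],o["time_s"])
p=[-.004]+[-.004+.0001*k*k for k in range(1,21)]
e=[.003,.005,.006]
for m in(2.7,3.5,4.9):
    s=sim(p+[p[-1]+i for i in e],m);q=lambda t:s[int(t*1000)-1].round(4)
    print(m,q(2.5),q(3.),q(3.5),"stop",s[-1,:3],"vmax",s[:,2].max(),"t0",s[np.argmax(s[:,2]<=0) if 0 else np.where(s[:,2]>0)[0][-1],0])
E
```

```text
[ 0.49861349 -0.37341491  0.07056656] 2.65
2.7 [2.50e+00 3.59e-02 3.77e-02 3.00e-04] [3.     0.0536 0.0333 0.    ] [3.5    0.0692 0.0291 0.    ] stop [20.         0.1271202  0.       ] vmax 0.038520148353899566 t0 7.766000000000928
3.5 [2.5    0.0339 0.0416 0.039 ] [3.     0.054  0.0386 0.    ] [3.5    0.0724 0.0351 0.    ] stop [20.          0.17704055  0.        ] vmax 0.04168391069110135 t0 9.950999999999924
4.9 [2.5    0.0296 0.0424 0.1229] [3.     0.0515 0.043  0.    ] [3.5    0.0724 0.0404 0.    ] stop [20.         0.2586176  0.       ] vmax 0.044453147460650204 t0 13.58599999999791
```

Emit:
carry_out(deltas=[{"x": 0.001,"y": 0,"z": 0,"rx": 0,"ry": 0,"rz": 0},{"x": 0.003,"y": 0,"z": 0,"rx": 0,"ry": 0,"rz": 0},{"x": 0.007,"y": 0,"z": 0,"rx": 0,"ry": 0,"rz": 0},{"x": 0.013,"y": 0,"z": 0,"rx": 0,"ry": 0,"rz": 0},{"x": 0.02,"y": 0,"z": 0,"rx": 0,"ry": 0,"rz": 0}])

```text
time_s: 3.28
ee_pos: [0.4984, -0.3704, 0.0685]
tool_rot: [0.703, 0.712, -0.0, -0.0]
ft_force: [0.1, 0.6, -0.1]
finger_gap: 0.0007
gripper_force: 0.0
```

Emit:
carry_out(deltas=[{"x": 0.009,"y": 0,"z": 0,"rx": 0,"ry": 0,"rz": 0},{"x": 0.019,"y": 0,"z": 0,"rx": 0,"ry": 0,"rz": 0},{"x": 0.031,"y": 0,"z": 0,"rx": 0,"ry": 0,"rz": 0},{"x": 0.045,"y": 0,"z": 0,"rx": 0,"ry": 0,"rz": 0},{"x": 0.06,"y": 0,"z": 0,"rx": 0,"ry": 0,"rz": 0}])

```text
time_s: 3.9
ee_pos: [0.4984, -0.3643, 0.0687]
tool_rot: [0.703, 0.712, 0.0, 0.0]
ft_force: [-0.1, 0.3, -0.0]
finger_gap: 0.0005
gripper_force: 0.0
```

Emit:
carry_out(deltas=[{"x": 0.017,"y": 0,"z": 0,"rx": 0,"ry": 0,"rz": 0},{"x": 0.035,"y": 0,"z": 0,"rx": 0,"ry": 0,"rz": 0},{"x": 0.055,"y": 0,"z": 0,"rx": 0,"ry": 0,"rz": 0},{"x": 0.077,"y": 0,"z": 0,"rx": 0,"ry": 0,"rz": 0},{"x": 0.1,"y": 0,"z": 0,"rx": 0,"ry": 0,"rz": 0}])

```text
time_s: 4.53
ee_pos: [0.4982, -0.3543, 0.0686]
tool_rot: [0.703, 0.712, -0.0, -0.0]
ft_force: [-0.4, 0.1, 0.5]
finger_gap: 0.001
gripper_force: 0.1
```

Emit:
carry_out(deltas=[{"x": 0.025,"y": 0,"z": 0,"rx": 0,"ry": 0,"rz": 0},{"x": 0.051,"y": 0,"z": 0,"rx": 0,"ry": 0,"rz": 0},{"x": 0.079,"y": 0,"z": 0,"rx": 0,"ry": 0,"rz": 0},{"x": 0.109,"y": 0,"z": 0,"rx": 0,"ry": 0,"rz": 0},{"x": 0.14,"y": 0,"z": 0,"rx": 0,"ry": 0,"rz": 0}])

```text
time_s: 5.15
ee_pos: [0.498, -0.3402, 0.0686]
tool_rot: [0.703, 0.712, 0.0, -0.0]
ft_force: [-0.3, -0.6, -0.1]
finger_gap: 0.0005
gripper_force: 0.0
```

Emit:
carry_out(deltas=[{"x": 0.025,"y": 0,"z": 0,"rx": 0,"ry": 0,"rz": 0},{"x": 0.04,"y": 0,"z": 0,"rx": 0,"ry": 0,"rz": 0},{"x": 0.05,"y": 0,"z": 0,"rx": 0,"ry": 0,"rz": 0},{"x": 0.05,"y": 0,"z": 0,"rx": 0,"ry": 0,"rz": 0}])

```text
time_s: 5.65
ee_pos: [0.4979, -0.3354, 0.0686]
tool_rot: [0.703, 0.712, -0.0, -0.0]
ft_force: [-0.1, 0.1, -1.0]
finger_gap: 0.0003
gripper_force: 0.0
```

```bash
cat >> h.py <<'E'
def face():
    "y of the rear face from the wrist camera (outer top edge of the rubber), and time"
    t=get_obs()["time_s"];c=camera_info("wrist");im=get_image("wrist").mean(2)
    u=int(round(proj(c,[.5,c["position"][1],.09])[0]))
    g=im[:,u-60:u-35].mean(1);d=g[4:]-g[:-4]
    k=[i for i in range(60,215) if g[i-14:i-2].max()<60 and g[i+2]>75]
    v=k[0] if k else -1
    return t,at(c,u-47,v,.09)[1] if k else None,v
T0=cv2.imread("pics/top_raw.png")
def shift():
    "carriage travel (m) since the start from the top camera: match the lids patch at z .19"
    t=get_obs()["time_s"];c=camera_info("top");im=get_image("top")
    r=cv2.matchTemplate(im[178:240,225:460],T0[180:237,372:426],cv2.TM_CCOEFF_NORMED)
    _,s,_,(i,j)=cv2.minMaxLoc(r)
    o=(r[j,i-1]-r[j,i+1])/(2*(r[j,i-1]-2*r[j,i]+r[j,i+1])) if 0<i<r.shape[1]-1 else 0
    u=225+i+o+27;v=178+j+28
    return t,at(c,u,v,.185)[1]-at(c,372+27,180+28,.185)[1],s
E
python3 - <<'E'
from h import *
print(get_obs()["ee_pos"],get_obs()["time_s"])
for i in range(4): print(shift(),face())
E
```

```text
[ 0.49792456 -0.33541739  0.06864185] 5.65
(5.65, np.float64(0.04193855161496857), 0.8797104954719543) (5.7, None, -1)
(5.75, np.float64(0.04461177044015993), 0.8790674805641174) (5.8, None, -1)
(5.85, np.float64(0.04707769722323488), 0.8810439109802246) (5.9, np.float64(-0.30911278827599226), 213)
(5.95, np.float64(0.049644371573837165), 0.8906598687171936) (6.0, np.float64(-0.3062809958991737), 207)
```

Emit:
carry_out(deltas=[{"x": 0.03,"y": 0,"z": 0,"rx": 0,"ry": 0,"rz": 0},{"x": 0.06,"y": 0,"z": 0,"rx": 0,"ry": 0,"rz": 0},{"x": 0.09,"y": 0,"z": 0,"rx": 0,"ry": 0,"rz": 0},{"x": 0.12,"y": 0,"z": 0,"rx": 0,"ry": 0,"rz": 0},{"x": 0.15,"y": 0,"z": 0,"rx": 0,"ry": 0,"rz": 0}])

```text
time_s: 6.68
ee_pos: [0.4978, -0.3202, 0.0687]
tool_rot: [0.703, 0.712, -0.0, -0.0]
ft_force: [0.5, 0.0, -0.5]
finger_gap: 0.0007
gripper_force: 0.0
```

Emit:
carry_out(deltas=[{"x": 0.03,"y": 0,"z": 0,"rx": 0,"ry": 0,"rz": 0},{"x": 0.06,"y": 0,"z": 0,"rx": 0,"ry": 0,"rz": 0},{"x": 0.09,"y": 0,"z": 0,"rx": 0,"ry": 0,"rz": 0},{"x": 0.12,"y": 0,"z": 0,"rx": 0,"ry": 0,"rz": 0},{"x": 0.15,"y": 0,"z": 0,"rx": 0,"ry": 0,"rz": 0}])

```text
time_s: 7.3
ee_pos: [0.4976, -0.3053, 0.0686]
tool_rot: [0.703, 0.712, 0.0, 0.0]
ft_force: [0.5, 0.3, 0.1]
finger_gap: 0.0004
gripper_force: 0.0
```

Run:
```python
from h import *
from scipy.optimize import least_squares
from scipy.integrate import odeint
print(get_obs()["ee_pos"],get_obs()["time_s"])
D=[(5.65,.04194),(5.75,.04461),(5.85,.04708),(5.95,.04964)]
F=[]
for i in range(4):
    a=shift();D.append(a[:2]);b=face();F.append(b[:2]);
print(D[4:],F)
D=np.array([list(map(float,d)) for d in D])
def mod(p,t):
    return odeint(lambda s,t:[s[1],-(.015+.25*s[1])/p[2]],[p[0],p[1]],np.r_[5.65,t])[1:,0]
r=least_squares(lambda p:(mod(p,D[:,0])-D[:,1])/.0004,[.042,.026,3.5],x_scale=[.01,.01,1],bounds=([0,0,2],[1,1,6]))
print(r.x,np.sqrt(np.diag(np.linalg.inv(r.jac.T@r.jac))),mod(r.x,np.array([7.5,8.,9.])))
```

```text
[ 0.49758041 -0.30525594  0.06864566] 7.3
[(7.3, np.float64(0.0771553431301935)), (7.4, np.float64(0.07859927679280092)), (7.5, np.float64(0.08015795487754383)), (7.6, np.float64(0.0815618607257562))] [(7.35, np.float64(-0.27842349993502147)), (7.45, np.float64(-0.2769999927305851)), (7.55, np.float64(-0.275365200047571)), (7.65, np.float64(-0.2740277975160781))]
[0.04191304 0.02687409 3.0808733 ] [2.99312046e-04 1.58878923e-03 7.23013607e-01] [0.08014835 0.08678229 0.09573831]
```

Run:
```python
from sim import *
for n,a in((20,.08),(20,.1),(20,.12),(18,.12)):
  for m in(2.7,3.1,3.8):
    for gap in(.024,.026):
      p=[-gap+i for i in(0,.004,.008,.014,.02,.024)]
      p+=[p[-1]+a*1e-3*k*k for k in range(1,n+1)]
      v=(p[-1]-p[-2]);p+=[p[-1]+v*.6,p[-1]+v,p[-1]+v]
      s=sim(p,m,v=.0143);i=np.where(s[:,2]>0)[0][-1]
      print(n,a,m,gap,"stop",s[-1,1].round(4),"t",s[i,0].round(1),"vmax",s[:,2].max().round(4),"end finger",p[-1])
```

```text
20 0.08 2.7 0.024 stop 0.1223 t 8.6 vmax 0.037 end finger 0.03512
20 0.08 2.7 0.026 stop 0.1113 t 8.4 vmax 0.0348 end finger 0.03312
20 0.08 3.1 0.024 stop 0.1149 t 8.9 vmax 0.0325 end finger 0.03512
20 0.08 3.1 0.026 stop 0.1015 t 8.6 vmax 0.0298 end finger 0.03312
20 0.08 3.8 0.024 stop 0.0921 t 8.8 vmax 0.024 end finger 0.03512
20 0.08 3.8 0.026 stop 0.0755 t 8.2 vmax 0.0204 end finger 0.03312
20 0.1 2.7 0.024 stop 0.1807 t 9.7 vmax 0.0482 end finger 0.0439
20 0.1 2.7 0.026 stop 0.1773 t 9.7 vmax 0.0479 end finger 0.04190000000000001
20 0.1 3.1 0.024 stop 0.1852 t 10.4 vmax 0.0452 end finger 0.0439
20 0.1 3.1 0.026 stop 0.1755 t 10.3 vmax 0.0438 end finger 0.04190000000000001
20 0.1 3.8 0.024 stop 0.1766 t 11.1 vmax 0.0387 end finger 0.0439
20 0.1 3.8 0.026 stop 0.1594 t 10.7 vmax 0.036 end finger 0.04190000000000001
20 0.12 2.7 0.024 stop 0.2335 t 10.5 vmax 0.0572 end finger 0.052680000000000005
20 0.12 2.7 0.026 stop 0.2357 t 10.6 vmax 0.0578 end finger 0.05068
20 0.12 3.1 0.024 stop 0.2533 t 11.5 vmax 0.0557 end finger 0.052680000000000005
20 0.12 3.1 0.026 stop 0.2493 t 11.5 vmax 0.0554 end finger 0.05068
20 0.12 3.8 0.024 stop 0.2658 t 12.8 vmax 0.0511 end finger 0.052680000000000005
20 0.12 3.8 0.026 stop 0.2524 t 12.6 vmax 0.0494 end finger 0.05068
18 0.12 2.7 0.024 stop 0.1867 t 9.7 vmax 0.0496 end finger 0.04307999999999999
18 0.12 2.7 0.026 stop 0.1794 t 9.6 vmax 0.0485 end finger 0.04107999999999999
18 0.12 3.1 0.024 stop 0.1873 t 10.2 vmax 0.0458 end finger 0.04307999999999999
18 0.12 3.1 0.026 stop 0.1745 t 10.0 vmax 0.0437 end finger 0.04107999999999999
18 0.12 3.8 0.024 stop 0.177 t 10.9 vmax 0.0389 end finger 0.04307999999999999
18 0.12 3.8 0.026 stop 0.1581 t 10.5 vmax 0.036 end finger 0.04107999999999999
```

Emit:
carry_out(deltas=[{"x": 0.04,"y": 0,"z": 0,"rx": 0,"ry": 0,"rz": 0},{"x": 0.08,"y": 0,"z": 0,"rx": 0,"ry": 0,"rz": 0},{"x": 0.14,"y": 0,"z": 0,"rx": 0,"ry": 0,"rz": 0},{"x": 0.2,"y": 0,"z": 0,"rx": 0,"ry": 0,"rz": 0},{"x": 0.24,"y": 0,"z": 0,"rx": 0,"ry": 0,"rz": 0}])

```text
time_s: 8.32
ee_pos: [0.4973, -0.2809, 0.0687]
tool_rot: [0.703, 0.712, -0.0, -0.0]
ft_force: [0.3, -0.3, 0.0]
finger_gap: 0.0005
gripper_force: 0.0
```

Emit:
carry_out(deltas=[{"x": 0.001,"y": 0,"z": 0,"rx": 0,"ry": 0,"rz": 0},{"x": 0.003,"y": 0,"z": 0,"rx": 0,"ry": 0,"rz": 0},{"x": 0.007,"y": 0,"z": 0,"rx": 0,"ry": 0,"rz": 0},{"x": 0.013,"y": 0,"z": 0,"rx": 0,"ry": 0,"rz": 0},{"x": 0.02,"y": 0,"z": 0,"rx": 0,"ry": 0,"rz": 0}])

```text
time_s: 8.95
ee_pos: [0.4972, -0.2795, 0.0686]
tool_rot: [0.703, 0.712, 0.0, -0.0]
ft_force: [0.0, 0.8, -0.2]
finger_gap: 0.0003
gripper_force: 0.0
```

Emit:
carry_out(deltas=[{"x": 0.009,"y": 0,"z": 0,"rx": 0,"ry": 0,"rz": 0},{"x": 0.019,"y": 0,"z": 0,"rx": 0,"ry": 0,"rz": 0},{"x": 0.031,"y": 0,"z": 0,"rx": 0,"ry": 0,"rz": 0},{"x": 0.045,"y": 0,"z": 0,"rx": 0,"ry": 0,"rz": 0},{"x": 0.06,"y": 0,"z": 0,"rx": 0,"ry": 0,"rz": 0}])

```text
time_s: 9.57
ee_pos: [0.4972, -0.2733, 0.0687]
tool_rot: [0.703, 0.712, 0.0, 0.0]
ft_force: [-0.3, -0.5, 0.1]
finger_gap: 0.0004
gripper_force: 0.0
```

Emit:
carry_out(deltas=[{"x": 0.017,"y": 0,"z": 0,"rx": 0,"ry": 0,"rz": 0},{"x": 0.035,"y": 0,"z": 0,"rx": 0,"ry": 0,"rz": 0},{"x": 0.055,"y": 0,"z": 0,"rx": 0,"ry": 0,"rz": 0},{"x": 0.077,"y": 0,"z": 0,"rx": 0,"ry": 0,"rz": 0},{"x": 0.1,"y": 0,"z": 0,"rx": 0,"ry": 0,"rz": 0}])

```text
time_s: 10.2
ee_pos: [0.497, -0.2633, 0.0687]
tool_rot: [0.703, 0.712, -0.0, 0.0]
ft_force: [0.2, 0.2, 0.3]
finger_gap: 0.0003
gripper_force: 0.0
```

Emit:
carry_out(deltas=[{"x": 0.025,"y": 0,"z": 0,"rx": 0,"ry": 0,"rz": 0},{"x": 0.051,"y": 0,"z": 0,"rx": 0,"ry": 0,"rz": 0},{"x": 0.079,"y": 0,"z": 0,"rx": 0,"ry": 0,"rz": 0},{"x": 0.109,"y": 0,"z": 0,"rx": 0,"ry": 0,"rz": 0},{"x": 0.14,"y": 0,"z": 0,"rx": 0,"ry": 0,"rz": 0}])

```text
time_s: 10.82
ee_pos: [0.4969, -0.2492, 0.0687]
tool_rot: [0.703, 0.712, 0.0, -0.0]
ft_force: [-0.1, -0.4, 0.3]
finger_gap: 0.0008
gripper_force: 0.1
```

Emit:
carry_out(deltas=[{"x": 0.019,"y": 0,"z": 0,"rx": 0,"ry": 0,"rz": 0},{"x": 0.031,"y": 0,"z": 0,"rx": 0,"ry": 0,"rz": 0},{"x": 0.031,"y": 0,"z": 0,"rx": 0,"ry": 0,"rz": 0}])

```text
time_s: 11.2
ee_pos: [0.4968, -0.2462, 0.0687]
tool_rot: [0.703, 0.712, 0.0, -0.0]
ft_force: [-0.5, 0.2, -0.3]
finger_gap: 0.0006
gripper_force: 0.0
```

Run:
```python
from h import *
print(get_obs()["ee_pos"],get_obs()["time_s"])
for i in range(3): print(shift(),face())
```

```text
[ 0.49680621 -0.24624505  0.06865153] 11.2
(11.2, np.float64(0.1210778303359611), 0.8045962452888489) (11.25, None, -1)
(11.3, np.float64(0.12414218360293311), 0.8013882637023926) (11.35, None, -1)
(11.4, np.float64(0.12740389758926016), 0.7977797389030457) (11.45, None, -1)
```

Emit:
carry_out(deltas=[{"x": 0.02,"y": 0,"z": 0,"rx": 0,"ry": 0,"rz": 0},{"x": 0.04,"y": 0,"z": 0,"rx": 0,"ry": 0,"rz": 0},{"x": 0.06,"y": 0,"z": 0,"rx": 0,"ry": 0,"rz": 0},{"x": 0.08,"y": 0,"z": 0,"rx": 0,"ry": 0,"rz": 0},{"x": 0.1,"y": 0,"z": 0,"rx": 0,"ry": 0,"rz": 0}])

```text
time_s: 12.12
ee_pos: [0.4967, -0.2362, 0.0687]
tool_rot: [0.703, 0.712, 0.0, -0.0]
ft_force: [-0.1, 0.2, 0.4]
finger_gap: 0.0008
gripper_force: 0.0
```

Emit:
carry_out(deltas=[{"x": 0.02,"y": 0,"z": 0,"rx": 0,"ry": 0,"rz": 0},{"x": 0.04,"y": 0,"z": 0,"rx": 0,"ry": 0,"rz": 0},{"x": 0.06,"y": 0,"z": 0,"rx": 0,"ry": 0,"rz": 0},{"x": 0.08,"y": 0,"z": 0,"rx": 0,"ry": 0,"rz": 0},{"x": 0.1,"y": 0,"z": 0,"rx": 0,"ry": 0,"rz": 0}])

```text
time_s: 12.75
ee_pos: [0.4966, -0.2262, 0.0686]
tool_rot: [0.703, 0.712, 0.0, -0.0]
ft_force: [0.1, -0.1, -0.7]
finger_gap: 0.0003
gripper_force: 0.0
```

Emit:
carry_out(deltas=[{"x": 0.02,"y": 0,"z": 0,"rx": 0,"ry": 0,"rz": 0},{"x": 0.04,"y": 0,"z": 0,"rx": 0,"ry": 0,"rz": 0},{"x": 0.06,"y": 0,"z": 0,"rx": 0,"ry": 0,"rz": 0},{"x": 0.08,"y": 0,"z": 0,"rx": 0,"ry": 0,"rz": 0},{"x": 0.1,"y": 0,"z": 0,"rx": 0,"ry": 0,"rz": 0}])

```text
time_s: 13.38
ee_pos: [0.4964, -0.2162, 0.0686]
tool_rot: [0.703, 0.712, -0.0, -0.0]
ft_force: [-0.2, -0.7, 0.3]
finger_gap: 0.0004
gripper_force: 0.0
```

Run:
```python
from h import *
from sim import sim
print(get_obs()["ee_pos"],get_obs()["time_s"])
F=[]
for i in range(4): a=shift();b=face();print(a,b);F.append(b[:2])
im=get_image("top");cv2.imwrite("pics/t2raw.png",im)
c=im[130:285,220:460];cv2.imwrite("pics/c2.png",cv2.convertScaleAbs(cv2.resize(c,(800,517),interpolation=cv2.INTER_CUBIC),alpha=1.4))
```

```text
[ 0.4964243  -0.21620738  0.0686406 ] 13.375
(13.375, np.float64(0.17689239733352807), 0.7723408341407776) (13.425, np.float64(-0.17530794480130643), 182)
(13.475, np.float64(0.1785251369095734), 0.7755429148674011) (13.525, np.float64(-0.17336207333483755), 177)
(13.575, np.float64(0.1807135792460981), 0.7750292420387268) (13.625, np.float64(-0.17173133081683253), 173)
(13.675, np.float64(0.18178489167546935), 0.7689586877822876) (13.725, np.float64(-0.17000749736804155), 169)
```

View pics/c2.png

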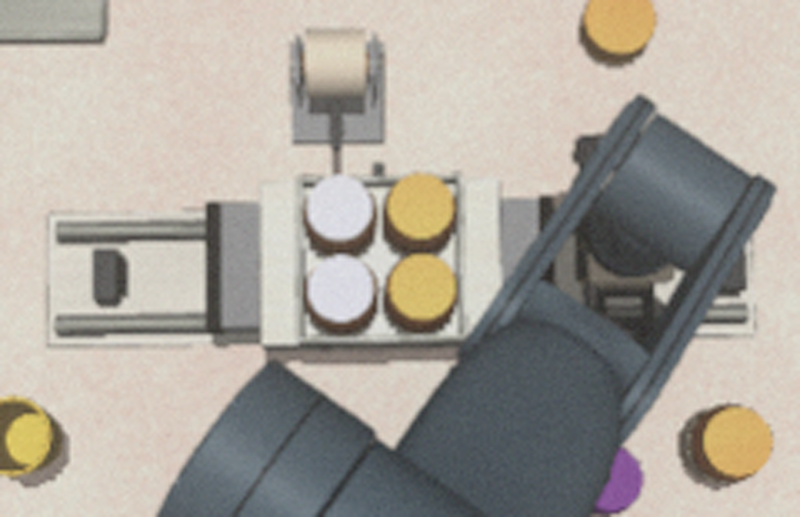

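Crop (t ≈ 13.78): the pointer is at (378,165), still moving, and the index fin tip is at (337,175), about 37 mm further on. The carriage should stop about 12 mm short, so I follow it without touching.

Emit:
carry_out(deltas=[{"x": 0.02,"y": 0,"z": 0,"rx": 0,"ry": 0,"rz": 0},{"x": 0.04,"y": 0,"z": 0,"rx": 0,"ry": 0,"rz": 0},{"x": 0.06,"y": 0,"z": 0,"rx": 0,"ry": 0,"rz": 0},{"x": 0.08,"y": 0,"z": 0,"rx": 0,"ry": 0,"rz": 0},{"x": 0.1,"y": 0,"z": 0,"rx": 0,"ry": 0,"rz": 0}])

```text
time_s: 14.45
ee_pos: [0.4963, -0.2062, 0.0687]
tool_rot: [0.703, 0.712, 0.0, -0.0]
ft_force: [-0.5, -0.1, 0.3]
finger_gap: 0.0007
gripper_force: 0.0
```

Emit:
carry_out(deltas=[{"x": 0.02,"y": 0,"z": 0,"rx": 0,"ry": 0,"rz": 0},{"x": 0.04,"y": 0,"z": 0,"rx": 0,"ry": 0,"rz": 0},{"x": 0.06,"y": 0,"z": 0,"rx": 0,"ry": 0,"rz": 0},{"x": 0.08,"y": 0,"z": 0,"rx": 0,"ry": 0,"rz": 0},{"x": 0.1,"y": 0,"z": 0,"rx": 0,"ry": 0,"rz": 0}])

```text
time_s: 15.08
ee_pos: [0.4962, -0.1962, 0.0687]
tool_rot: [0.703, 0.712, -0.0, -0.0]
ft_force: [0.4, -0.5, 0.1]
finger_gap: 0.0004
gripper_force: 0.0
```

Emit:
carry_out(deltas=[{"x": 0.02,"y": 0,"z": 0,"rx": 0,"ry": 0,"rz": 0},{"x": 0.04,"y": 0,"z": 0,"rx": 0,"ry": 0,"rz": 0},{"x": 0.06,"y": 0,"z": 0,"rx": 0,"ry": 0,"rz": 0},{"x": 0.08,"y": 0,"z": 0,"rx": 0,"ry": 0,"rz": 0},{"x": 0.1,"y": 0,"z": 0,"rx": 0,"ry": 0,"rz": 0}])

```text
time_s: 15.7
ee_pos: [0.4961, -0.1862, 0.0687]
tool_rot: [0.703, 0.712, 0.0, -0.0]
ft_force: [0.2, 0.0, -0.5]
finger_gap: 0.0006
gripper_force: 0.0
```

Emit:
carry_out(deltas=[{"x": 0.02,"y": 0,"z": 0,"rx": 0,"ry": 0,"rz": 0},{"x": 0.04,"y": 0,"z": 0,"rx": 0,"ry": 0,"rz": 0},{"x": 0.06,"y": 0,"z": 0,"rx": 0,"ry": 0,"rz": 0},{"x": 0.08,"y": 0,"z": 0,"rx": 0,"ry": 0,"rz": 0},{"x": 0.1,"y": 0,"z": 0,"rx": 0,"ry": 0,"rz": 0}])

```text
time_s: 16.32
ee_pos: [0.4959, -0.1762, 0.0686]
tool_rot: [0.703, 0.712, -0.0, -0.0]
ft_force: [-0.4, 0.7, 0.1]
finger_gap: 0.0007
gripper_force: 0.0
```

Emit:
carry_out(deltas=[{"x": 0.01,"y": 0,"z": 0,"rx": 0,"ry": 0,"rz": 0},{"x": 0.02,"y": 0,"z": 0,"rx": 0,"ry": 0,"rz": 0},{"x": 0.03,"y": 0,"z": 0,"rx": 0,"ry": 0,"rz": 0},{"x": 0.04,"y": 0,"z": 0,"rx": 0,"ry": 0,"rz": 0},{"x": 0.05,"y": 0,"z": 0,"rx": 0,"ry": 0,"rz": 0}])

```text
time_s: 16.95
ee_pos: [0.4959, -0.1713, 0.0686]
tool_rot: [0.703, 0.712, 0.0, -0.0]
ft_force: [-1.0, 0.0, -0.2]
finger_gap: 0.0002
gripper_force: 0.0
```

Run:
```python
from h import *
print(get_obs()["ee_pos"],get_obs()["time_s"])
for i in range(4): print(shift(),face())
cv2.imwrite("pics/w3.png",get_image("wrist"))
im=np.mean([get_image("top").astype(float) for _ in range(3)],0).astype(np.uint8);cv2.imwrite("pics/t3raw.png",im)
a=cv2.resize(im[130:250,270:390],(800,800),interpolation=cv2.INTER_CUBIC)[150:350]
g=im[176:184].astype(int).mean(2)
for r in range(176,188): print(r,im[r,308:345].mean(1).astype(int))
cv2.imwrite("pics/c3.png",np.vstack([cv2.convertScaleAbs(a,alpha=1.4),cv2.resize(cv2.imread("pics/w3.png"),(640,400)).repeat(1,0) if 0 else cv2.copyMakeBorder(cv2.imread("pics/w3.png"),0,0,0,160,0)]))
```

```text
[ 0.49587409 -0.17130376  0.06864944] 16.95
(16.95, np.float64(0.20695287200639048), 0.7098545432090759) (17.0, None, -1)
(17.05, np.float64(0.20697941693154334), 0.7094542980194092) (17.1, None, -1)
(17.15, np.float64(0.20689576550859812), 0.709618866443634) (17.2, None, -1)
(17.25, np.float64(0.20688947855628215), 0.7089676856994629) (17.3, None, -1)
176 [149 149 148 146 146 147 147 149 149 148 147 125  90  92 122 148 150 150
 148 146 147 150 150 147 148 148 147 147 147 150 148 149 149 150 146 149
 147]
177 [150 151 148 146 148 146 148 149 148 146 147 125  90  92 123 149 150 149
 147 147 146 148 150 149 147 148 147 148 149 149 147 150 150 149 150 150
 148]
178 [148 148 147 148 148 148 148 148 150 146 145 127  90  91 122 150 136 122
 129 141 147 146 149 149 147 148 148 149 147 147 148 149 148 148 148 148
 148]
179 [147 147 149 146 147 147 148 146 148 146 145 125  91  88 120 140 110  78
  88 123 147 146 148 148 147 148 148 148 146 149 149 148 149 149 147 148
 150]
180 [147 147 148 146 147 147 148 146 146 147 150 128  90  90 119 134  96  65
  66 113 147 149 147 148 149 149 149 147 146
[... 426 characters left out ...]
24 133 140 136 134 126 119 120 118 122 122 121 120 123 119 119 123 119
 108]
184 [148 153 158 156 156 157 156 156 158 155 151 139 117 102 103 102 101 105
 106 104 103 105 104 112 119 118 120 120 119 120 119 120 120 119 121 117
 102]
185 [157 156 155 156 156 157 156 157 157 158 157 150 125  87  66  66  69  68
  68  68  65  66  82 111 120 121 118 119 120 118 119 120 120 120 120 120
 115]
186 [156 157 157 155 157 156 157 157 156 156 158 156 150 127 117 126 126 125
 126 126 117 105 112 120 120 121 120 119 120 118 121 120 119 120 118 119
 120]
187 [157 156 156 157 156 157 157 157 157 156 155 156 157 152 134 139 154 153
 153 152 134 115 121 120 120 120 121 122 121 119 120 121 121 122 120 120
 119]
```

View pics/c3.png

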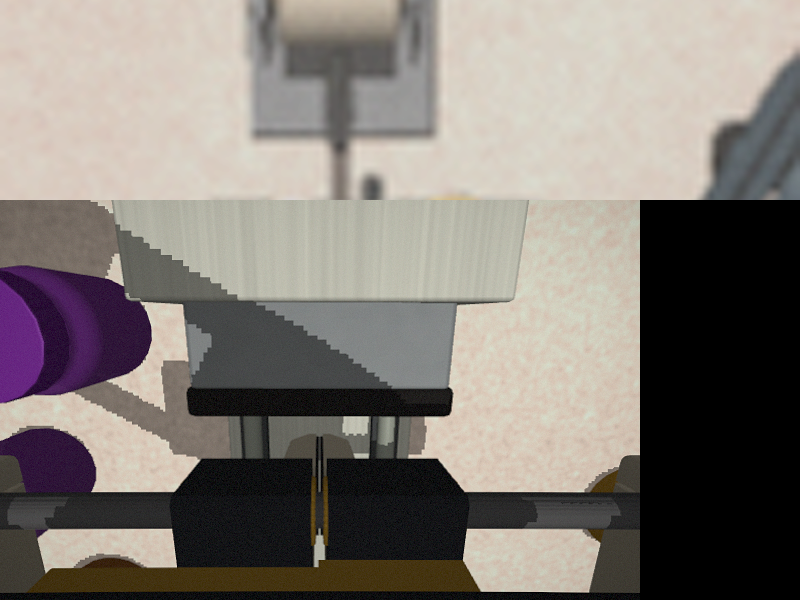

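The crop shows the carriage at rest: pointer at top-image column 325.3, index fin at column 320.5. That is about 14 mm short. I'll compute the gap and a slow nudge.

Run:
```python
from h import *; from sim import *
c=camera_info("top");print("miss",at(c,320.53,180,.117)[1]-at(c,325.28,180,.105)[1])
w=camera_info("wrist");g=cv2.imread("pics/w3.png").mean(2)[180:222,255:275].mean(1);print(g.astype(int))
for v in(210,212,214):print(v,at(w,265,v,.09)[1])
for st in(.6,.8,1.0):   # mm per row
  for P in(4,6,8,10):
    for m in(2.8,3.1,3.5):
      r=[]
      for e in(-1.5,0,1.5):
        p=(np.append(np.arange(0,P+3+e,st),P+3+e)-3-0)*1e-3
        s=sim(p,m,T=12);r.append((s[-1,1]*1e3).round(1))
      print(st,P,m,r,"t",s[np.where(s[:,2]>0)[0][-1],0].round(1))
```

```text
miss 0.01421761234721845
[72 72 72 72 72 73 69 65 44 10 15 15 17 15 15 14 16 14 15 13 16 16 15 15
 15 13 15 15 15 15 16 15 14 13 13 13 50 69 66 65 67 67]
210 -0.14362323895017381
212 -0.14456051102635797
214 -0.14550071451293342
0.6 4 2.8 [np.float64(3.6), np.float64(7.7), np.float64(11.3)] t 3.4
0.6 4 3.1 [np.float64(3.6), np.float64(7.9), np.float64(11.8)] t 3.6
0.6 4 3.5 [np.float64(3.7), np.float64(8.1), np.float64(12.4)] t 3.8
0.6 6 2.8 [np.float64(9.0), np.float64(12.2), np.float64(13.2)] t 3.6
0.6 6 3.1 [np.float64(9.3), np.float64(12.8), np.float64(14.1)] t 3.8
0.6 6 3.5 [np.float64(9.6), np.float64(13.5), np.float64(15.4)] t 4.1
0.6 8 2.8 [np.float64(12.7), np.float64(13.2), np.float64(13.2)] t 3.6
0.6 8 3.1 [np.float64(13.5), np.float64(14.2), np.float64(14.2)] t 3.8
0.6 8 3.5 [np.float64(14.4), np.float64(15.6), np.float64(15.6)] t 4.1
0.6 10 2.8 [np.float64(13.2), np.float64(13.2), np.float64(13.2)] t 3.6
0.6 10 3.1 [np.float64(14.2), np.float64(14.2), np.float64(14.2)] t 3.8
0.6 10 3.5 [np.float64(15.6), np.float64(15.6), np.float64(15.6)] t 4.1
0.8 4 2.8 [np.float64(3.6
[... 971 characters left out ...]
[np.float64(3.7), np.float64(8.8), np.float64(14.9)] t 3.5
1.0 6 2.8 [np.float64(10.4), np.float64(16.3), np.float64(21.5)] t 3.7
1.0 6 3.1 [np.float64(10.5), np.float64(16.7), np.float64(22.3)] t 4.0
1.0 6 3.5 [np.float64(10.7), np.float64(17.2), np.float64(23.3)] t 4.2
1.0 8 2.8 [np.float64(18.0), np.float64(23.2), np.float64(26.3)] t 4.1
1.0 8 3.1 [np.float64(18.6), np.float64(24.2), np.float64(28.0)] t 4.4
1.0 8 3.5 [np.float64(19.2), np.float64(25.4), np.float64(29.9)] t 4.7
1.0 10 2.8 [np.float64(24.3), np.float64(27.2), np.float64(27.9)] t 4.2
1.0 10 3.1 [np.float64(25.5), np.float64(29.1), np.float64(30.3)] t 4.5
1.0 10 3.5 [np.float64(26.9), np.float64(31.3), np.float64(33.3)] t 4.9
```

Emit:
carry_out(deltas=[{"x": 0.03,"y": 0,"z": 0,"rx": 0,"ry": 0,"rz": 0},{"x": 0.07,"y": 0,"z": 0,"rx": 0,"ry": 0,"rz": 0},{"x": 0.11,"y": 0,"z": 0,"rx": 0,"ry": 0,"rz": 0},{"x": 0.14,"y": 0,"z": 0,"rx": 0,"ry": 0,"rz": 0},{"x": 0.16,"y": 0,"z": 0,"rx": 0,"ry": 0,"rz": 0}])

```text
time_s: 18.18
ee_pos: [0.4957, -0.1551, 0.0687]
tool_rot: [0.703, 0.712, 0.0, 0.0]
ft_force: [0.4, -0.2, -0.0]
finger_gap: 0.0006
gripper_force: 0.0
```

Emit:
carry_out(deltas=[{"x": 0.006,"y": 0,"z": 0,"rx": 0,"ry": 0,"rz": 0},{"x": 0.011,"y": 0,"z": 0,"rx": 0,"ry": 0,"rz": 0},{"x": 0.017,"y": 0,"z": 0,"rx": 0,"ry": 0,"rz": 0},{"x": 0.022,"y": 0,"z": 0,"rx": 0,"ry": 0,"rz": 0},{"x": 0.028,"y": 0,"z": 0,"rx": 0,"ry": 0,"rz": 0}])

```text
time_s: 18.8
ee_pos: [0.4956, -0.1526, 0.0686]
tool_rot: [0.703, 0.712, 0.0, -0.0]
ft_force: [-0.4, -0.7, 0.4]
finger_gap: 0.0004
gripper_force: 0.0
```

Emit:
carry_out(deltas=[{"x": 0.006,"y": 0,"z": 0,"rx": 0,"ry": 0,"rz": 0},{"x": 0.011,"y": 0,"z": 0,"rx": 0,"ry": 0,"rz": 0},{"x": 0.017,"y": 0,"z": 0,"rx": 0,"ry": 0,"rz": 0},{"x": 0.022,"y": 0,"z": 0,"rx": 0,"ry": 0,"rz": 0},{"x": 0.028,"y": 0,"z": 0,"rx": 0,"ry": 0,"rz": 0}])

```text
time_s: 19.42
ee_pos: [0.4956, -0.1497, 0.0686]
tool_rot: [0.703, 0.712, -0.0, -0.0]
ft_force: [-0.2, 0.4, 0.3]
finger_gap: 0.0002
gripper_force: 0.0
```

Emit:
carry_out(deltas=[{"x": 0.006,"y": 0,"z": 0,"rx": 0,"ry": 0,"rz": 0},{"x": 0.011,"y": 0,"z": 0,"rx": 0,"ry": 0,"rz": 0},{"x": 0.017,"y": 0,"z": 0,"rx": 0,"ry": 0,"rz": 0},{"x": 0.022,"y": 0,"z": 0,"rx": 0,"ry": 0,"rz": 0},{"x": 0.028,"y": 0,"z": 0,"rx": 0,"ry": 0,"rz": 0}])

```text
time_s: 20.05
ee_pos: [0.4956, -0.1469, 0.0687]
tool_rot: [0.703, 0.712, 0.0, -0.0]
ft_force: [-0.3, 0.7, -0.1]
finger_gap: 0.0006
gripper_force: 0.0
```

Emit:
carry_out(deltas=[{"x": 0.006,"y": 0,"z": 0,"rx": 0,"ry": 0,"rz": 0},{"x": 0.011,"y": 0,"z": 0,"rx": 0,"ry": 0,"rz": 0},{"x": 0.017,"y": 0,"z": 0,"rx": 0,"ry": 0,"rz": 0},{"x": 0.022,"y": 0,"z": 0,"rx": 0,"ry": 0,"rz": 0},{"x": 0.028,"y": 0,"z": 0,"rx": 0,"ry": 0,"rz": 0}])

```text
time_s: 20.68
ee_pos: [0.4955, -0.1441, 0.0687]
tool_rot: [0.703, 0.712, -0.0, -0.0]
ft_force: [0.0, -0.4, 0.8]
finger_gap: 0.0002
gripper_force: 0.0
```

```bash
cat >> h.py <<'E'
def miss(n=2):
    "distance (m) the pointer still has to go to the fin, from darkness centroids in the top picture"
    t=get_obs()["time_s"];c=camera_info("top");im=np.mean([get_image("top").astype(float).mean(2) for _ in range(n)],0)
    a=148-im[175:178].mean(0);b=148-im[179:182].mean(0)
    u=np.arange(640)
    f=np.clip(a-6,0,None);f[:316]=0;f[326:]=0;uf=(f*u).sum()/f.sum()
    d=np.clip(b-np.roll(0*b,0)-6,0,None);fin=np.clip(a-6,0,None);d=np.clip(d-fin*(u<324)*(u>317),0,None);d[:312]=0;d[332:]=0
    up=(d*u).sum()/max(d.sum(),1)
    return t,uf,up,(at(c,uf,180,.117)[1]-at(c,up,180,.105)[1]),im[180,314:332].astype(int)
E
python3 - <<'E'
from h import *
print(get_obs()["ee_pos"],get_obs()["time_s"])
for i in range(4): print(*miss())
E
```

```text
[ 0.49552136 -0.14414789  0.06865771] 20.675
20.675 320.54222222222216 321.93333333333334 0.004001366542199437 [148 146 147 146 150 122  71  62  63 101 136 146 146 147 148 148 146 148]
20.775 320.55338012560037 321.8279113625648 0.003647017996388488 [144 147 145 148 147 123  70  63  64 108 142 144 146 147 147 148 147 145]
20.875 320.5326725403818 321.8247925817472 0.003700034002966656 [146 145 146 148 150 122  72  65  65 111 145 147 148 147 148 148 145 148]
20.975 320.53684210526313 321.8505 0.0037656451384027907 [147 146 146 147 149 123  74  63  65 112 147 145 147 149 148 145 145 146]
```

Run:
```python
from h import *; from sim import *
im=get_image("top").mean(2);print(get_obs()["time_s"],im[178:183,318:328].astype(int))
for st in(.1,.15,.2,.25,.3):
  for P in(1,1.5,2,3):
    r=[]
    for e in(-1,-.5,0,.5,1):
      p=(np.append(np.arange(0,P+2+e,st),P+2+e)-2)*1e-3
      s=sim(p,3.1,T=14);r.append(float((s[-1,1]*1e3).round(1)))
    print(st,P,r,"t",s[np.where(s[:,2]>0)[0][-1],0].round(1))
```

```text
21.125 [[145 123  85  76 108 140 151 146 149 147]
 [147 125  75  63  79 121 145 145 146 147]
 [147 122  72  65  63 113 144 147 148 147]
 [148 123  73  66  69 100 138 145 149 147]
 [135 116  78  70  70  89 119 135 138 141]]
0.1 1 [0.0, 0.0, 0.5, 1.3, 1.8] t 5.5
0.1 1.5 [0.0, 0.5, 1.3, 1.8, 2.0] t 5.9
0.1 2 [0.5, 1.3, 1.8, 2.0, 2.5] t 7.2
0.1 3 [1.8, 2.0, 2.5, 3.2, 3.7] t 8.0
0.15 1 [0.0, 0.0, 0.5, 1.3, 2.1] t 4.0
0.15 1.5 [0.0, 0.5, 1.3, 2.1, 2.6] t 4.3
0.15 2 [0.5, 1.3, 2.1, 2.6, 2.8] t 4.5
0.15 3 [2.1, 2.6, 2.8, 3.0, 3.5] t 5.9
0.2 1 [0.0, 0.0, 0.5, 1.4, 2.2] t 3.4
0.2 1.5 [0.0, 0.5, 1.4, 2.2, 2.9] t 3.6
0.2 2 [0.5, 1.4, 2.2, 2.9, 3.4] t 3.8
0.2 3 [2.2, 2.9, 3.4, 3.7, 3.8] t 4.0
0.25 1 [0.0, 0.0, 0.5, 1.4, 2.3] t 3.0
0.25 1.5 [0.0, 0.5, 1.4, 2.3, 3.2] t 3.2
0.25 2 [0.5, 1.4, 2.3, 3.2, 3.9] t 3.4
0.25 3 [2.3, 3.2, 3.9, 4.4, 4.6] t 3.6
0.3 1 [0.0, 0.0, 0.5, 1.4, 2.3] t 2.7
0.3 1.5 [0.0, 0.5, 1.4, 2.3, 3.3] t 2.9
0.3 2 [0.5, 1.4, 2.3, 3.3, 4.2] t 3.1
0.3 3 [2.3, 3.3, 4.2, 5.0, 5.5] t 3.4
```

Emit:
carry_out(deltas=[{"x": 0.01,"y": 0,"z": 0,"rx": 0,"ry": 0,"rz": 0},{"x": 0.02,"y": 0,"z": 0,"rx": 0,"ry": 0,"rz": 0},{"x": 0.025,"y": 0,"z": 0,"rx": 0,"ry": 0,"rz": 0},{"x": 0.028,"y": 0,"z": 0,"rx": 0,"ry": 0,"rz": 0},{"x": 0.03,"y": 0,"z": 0,"rx": 0,"ry": 0,"rz": 0}])

```text
time_s: 21.75
ee_pos: [0.4955, -0.1411, 0.0687]
tool_rot: [0.703, 0.712, -0.0, -0.0]
ft_force: [0.5, 0.2, 0.0]
finger_gap: 0.0003
gripper_force: 0.0
```

Emit:
carry_out(deltas=[{"x": 0.0015,"y": 0,"z": 0,"rx": 0,"ry": 0,"rz": 0},{"x": 0.003,"y": 0,"z": 0,"rx": 0,"ry": 0,"rz": 0},{"x": 0.0045,"y": 0,"z": 0,"rx": 0,"ry": 0,"rz": 0},{"x": 0.006,"y": 0,"z": 0,"rx": 0,"ry": 0,"rz": 0},{"x": 0.0075,"y": 0,"z": 0,"rx": 0,"ry": 0,"rz": 0}])

```text
time_s: 22.38
ee_pos: [0.4955, -0.1404, 0.0687]
tool_rot: [0.703, 0.712, 0.0, -0.0]
ft_force: [-0.2, -0.2, -0.2]
finger_gap: 0.0007
gripper_force: 0.0
```

Emit:
carry_out(deltas=[{"x": 0.0015,"y": 0,"z": 0,"rx": 0,"ry": 0,"rz": 0},{"x": 0.003,"y": 0,"z": 0,"rx": 0,"ry": 0,"rz": 0},{"x": 0.0045,"y": 0,"z": 0,"rx": 0,"ry": 0,"rz": 0},{"x": 0.006,"y": 0,"z": 0,"rx": 0,"ry": 0,"rz": 0},{"x": 0.0075,"y": 0,"z": 0,"rx": 0,"ry": 0,"rz": 0}])

```text
time_s: 23.0
ee_pos: [0.4955, -0.1397, 0.0687]
tool_rot: [0.703, 0.712, 0.0, 0.0]
ft_force: [-0.0, -0.0, 0.5]
finger_gap: 0.0008
gripper_force: 0.0
```

Emit:
carry_out(deltas=[{"x": 0.0015,"y": 0,"z": 0,"rx": 0,"ry": 0,"rz": 0},{"x": 0.003,"y": 0,"z": 0,"rx": 0,"ry": 0,"rz": 0},{"x": 0.0045,"y": 0,"z": 0,"rx": 0,"ry": 0,"rz": 0},{"x": 0.006,"y": 0,"z": 0,"rx": 0,"ry": 0,"rz": 0},{"x": 0.0075,"y": 0,"z": 0,"rx": 0,"ry": 0,"rz": 0}])

```text
time_s: 23.62
ee_pos: [0.4955, -0.1389, 0.0687]
tool_rot: [0.703, 0.712, -0.0, 0.0]
ft_force: [0.3, -0.4, -0.6]
finger_gap: 0.0005
gripper_force: 0.0
```

Run:
```python
from h import *
print(get_obs()["ee_pos"])
ref=cv2.imread("pics/t3raw.png").mean(2)
for i in range(2):
    t=get_obs()["time_s"];im=np.mean([get_image("top").mean(2) for _ in range(2)],0)
    print(t,im[178:183,317:327].astype(int).tolist())
    cv2.imwrite("pics/t4raw.png",im)
cv2.imwrite("pics/w4.png",get_image("wrist"))
g=cv2.imread("pics/w4.png").mean(2);print(g[170:260,255:275].mean(1).astype(int).tolist())
w=camera_info("wrist");print([at(w,265,v,.09)[1].round(4) for v in(210,220,230,240)])
```

```text
[ 0.49547777 -0.13890985  0.06865325]
23.625 [[148, 140, 112, 82, 87, 121, 149, 146, 148, 148], [144, 124, 82, 68, 73, 117, 146, 145, 147, 147], [146, 116, 66, 65, 65, 110, 149, 146, 145, 145], [146, 119, 67, 68, 65, 110, 146, 145, 147, 148], [133, 109, 70, 69, 72, 106, 133, 134, 136, 135]]
23.725 [[145, 140, 112, 78, 87, 123, 149, 149, 147, 147], [144, 124, 80, 68, 73, 117, 148, 145, 145, 145], [146, 118, 63, 66, 64, 111, 149, 147, 147, 147], [150, 119, 67, 69, 65, 111, 148, 148, 146, 146], [133, 112, 71, 72, 71, 105, 135, 134, 136, 135]]
[71, 70, 70, 70, 71, 71, 70, 70, 71, 70, 71, 71, 71, 70, 71, 72, 71, 72, 72, 72, 72, 70, 72, 72, 72, 71, 71, 72, 71, 71, 72, 72, 71, 72, 72, 71, 71, 71, 72, 72, 71, 71, 72, 71, 71, 72, 71, 72, 69, 67, 48, 12, 14, 15, 13, 16, 14, 15, 14, 14, 16, 16, 14, 15, 16, 15, 15, 15, 14, 14, 13, 15, 14, 15, 13, 11, 36, 59, 65, 65, 65, 64, 63, 64, 64, 65, 64, 61, 42, 11]
[np.float64(-0.1112), np.float64(-0.1159), np.float64(-0.1207), np.float64(-0.1255)][ WARN:0@1.508] global loadsave.cpp:1063 imwrite_ Unsupported depth image for selected encoder is fallbacked to CV_8U.
```

The top picture puts the pointer at about column 319.7 against the fin at 320.5, so it looks 2–2.5 mm past, at rest. I'll back off and rise, then look from close by with the wrist camera before deciding on a correction.

Emit:
carry_out(deltas=[{"x": -0.15,"y": 0,"z": 0,"rx": 0,"ry": 0,"rz": 0},{"x": -0.25,"y": 0,"z": -0.4,"rx": 0,"ry": 0,"rz": 0},{"x": -0.1,"y": 0,"z": -0.8,"rx": 0,"ry": 0,"rz": 0},{"x": 0.0,"y": 0,"z": -1.0,"rx": 0,"ry": 0,"rz": 0}])

```text
time_s: 24.38
ee_pos: [0.4964, -0.1402, 0.171]
tool_rot: [0.703, 0.711, 0.0, 0.002]
ft_force: [1.1, -0.6, -0.4]
finger_gap: 0.0008
gripper_force: 0.0
```

Emit:
carry_out(deltas=[{"x": 0.0,"y": 0,"z": -0.5,"rx": 0,"ry": 0,"rz": 0},{"x": 0.2,"y": 0,"z": -1.0,"rx": 0,"ry": 0,"rz": 0},{"x": 0.6,"y": 0,"z": -1.0,"rx": 0,"ry": 0,"rz": 0},{"x": 0.6,"y": 0,"z": -1.0,"rx": 0,"ry": 0,"rz": 0}])

```text
time_s: 24.88
ee_pos: [0.4949, -0.078, 0.2696]
tool_rot: [0.702, 0.712, 0.0, 0.001]
ft_force: [-0.1, -0.2, -0.1]
finger_gap: 0.0004
gripper_force: 0.0
```

Run:
```python
from h import *
o=get_obs();print(o["ee_pos"],o["time_s"],np.abs(o["joint_velocities"]).max())
c=camera_info("wrist");im=get_image("wrist");cv2.imwrite("pics/w5.png",im);print(c)
u,v=map(int,proj(c,[.572,.03,.11]));print(u,v)
x0,y0=max(0,u-60),max(0,v-45);cr=im[y0:y0+90,x0:x0+120];print(x0,y0)
cv2.imwrite("pics/c5.png",cv2.resize(cr,(800,600),interpolation=cv2.INTER_CUBIC))
```

```text
[ 0.4948622  -0.07795423  0.269598  ] 24.875 0.03386728959422773
{'K': array([[337.10207487,   0.        , 319.05415029],
       [  0.        , 337.10207487, 201.03665134],
       [  0.        ,   0.        ,   1.        ]]), 'k1': 0.010332844325796276, 'position': array([ 0.49442117, -0.00755371,  0.43646754]), 'attitude': array([-0.12794616, -0.0019523 ,  0.00699323,  0.99175454])}
404 70
344 25
```

View pics/c5.png

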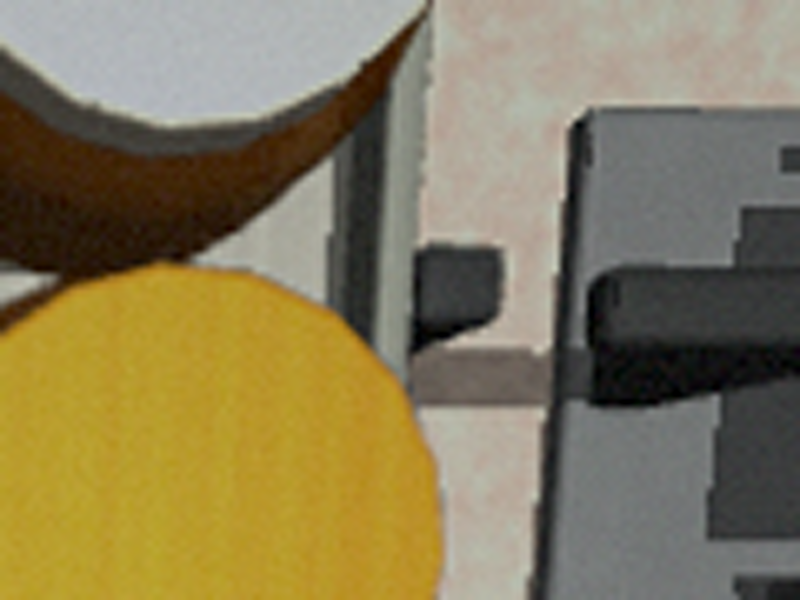

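The close crop changes things. The strip I took for the fin, at top-image column 320.5, is its shadow on the table. The real fin is the black bar with its tip at crop (590,295), and the pointer is at crop (458,282). I'll re-measure from both views.

Run:
```python
from h import *
im=cv2.imread("pics/w5.png").mean(2);c=dict(K=np.array([[337.10207487,0,319.05415029],[0,337.10207487,201.03665134],[0,0,1]]),k1=.010332844,position=[0.49442117,-0.00755371,0.43646754],attitude=[-0.12794616,-0.0019523,0.00699323,0.99175454])
P=lambda u,v,z:at(c,344+u/6.667-.43,25+v/6.667-.43,z).round(4)
for z in(.10,.11,.117,.122): print(z,"ptr far",P(455,245,z),"near",P(480,320,z),"fin far",P(640,268,z),"near",P(640,322,z),"tip",P(588,295,z))
t=cv2.imread("pics/t4raw.png",0)
for r in range(160,180,1): print(r,t[r,312:330].tolist())
k=camera_info("top")
for n,p in(("mark .117",at(k,320.5,165,.117)),("z0",at(k,320.5,177,.0))): print(n,p.round(4))
```

```text
0.1 ptr far [0.5806 0.0396 0.1   ] near [0.585  0.0298 0.1   ] fin far [0.6067 0.0369 0.1   ] near [0.6075 0.0298 0.1   ] tip [0.5998 0.0333 0.1   ]
0.11 ptr far [0.5781 0.0382 0.11  ] near [0.5823 0.0287 0.11  ] fin far [0.6034 0.0356 0.11  ] near [0.6041 0.0287 0.11  ] tip [0.5967 0.0321 0.11  ]
0.117 ptr far [0.5763 0.0372 0.117 ] near [0.5804 0.0279 0.117 ] fin far [0.601  0.0346 0.117 ] near [0.6018 0.0279 0.117 ] tip [0.5945 0.0312 0.117 ]
0.122 ptr far [0.575  0.0365 0.122 ] near [0.5791 0.0274 0.122 ] fin far [0.5994 0.034  0.122 ] near [0.6001 0.0274 0.122 ] tip [0.5929 0.0306 0.122 ]
160 [94, 65, 68, 68, 66, 66, 65, 60, 63, 58, 62, 66, 67, 64, 66, 63, 65, 86]
161 [92, 66, 66, 66, 64, 66, 66, 65, 66, 60, 60, 66, 67, 66, 66, 64, 65, 87]
162 [91, 68, 65, 67, 66, 63, 62, 61, 68, 63, 62, 66, 66, 67, 67, 66, 67, 91]
163 [92, 65, 65, 69, 66, 65, 62, 59, 66, 62, 62, 64, 67, 66, 68, 64, 65, 88]
164 [101, 92, 94, 93, 94, 94, 82, 71, 68, 61, 76, 94, 92, 94, 94, 93, 90, 99]
165 [108, 109, 109, 110, 110, 109, 94, 70, 66, 62, 79, 102, 109, 109, 108, 110, 107, 109]
166 [108, 108, 108, 109
[... 595 characters left out ...]
20, 121, 120, 120, 120, 122, 109, 84, 65, 66, 95, 119, 120, 122, 121, 120, 118, 120]
174 [147, 147, 148, 147, 148, 147, 141, 110, 60, 62, 111, 148, 148, 144, 146, 146, 148, 149]
175 [146, 146, 147, 149, 146, 146, 148, 120, 78, 79, 117, 148, 146, 147, 148, 146, 147, 149]
176 [145, 145, 148, 150, 147, 147, 147, 125, 88, 90, 122, 147, 150, 148, 148, 148, 148, 147]
177 [147, 146, 147, 150, 149, 148, 146, 124, 91, 93, 124, 152, 148, 148, 148, 147, 148, 147]
178 [146, 147, 148, 148, 147, 145, 140, 113, 79, 87, 124, 150, 149, 148, 148, 150, 147, 147]
179 [146, 147, 149, 147, 146, 145, 125, 80, 68, 74, 117, 148, 146, 145, 146, 150, 150, 148]
mark .117 [0.624  0.0303 0.117 ]
z0 [0.6101 0.0327 0.    ]
```

Emit:
carry_out(deltas=[{"x": 0.15,"y": 0.35,"z": 0,"rx": 0,"ry": 0,"rz": 0},{"x": 0.38,"y": 0.7,"z": 0,"rx": 0,"ry": 0,"rz": 0},{"x": 0.38,"y": 0.9,"z": 0,"rx": 0,"ry": 0,"rz": 0},{"x": 0.38,"y": 0.9,"z": 0,"rx": 0,"ry": 0,"rz": 0},{"x": 0.38,"y": 0.9,"z": 0,"rx": 0,"ry": 0,"rz": 0}])

```text
time_s: 25.55
ee_pos: [0.5835, -0.0408, 0.2679]
tool_rot: [0.703, 0.711, -0.001, -0.001]
ft_force: [0.2, -0.5, -0.1]
finger_gap: 0.0005
gripper_force: 0.0
```

Run:
```python
from h import *
import json
o=get_obs();print(o["ee_pos"],o["time_s"],np.abs(o["joint_velocities"]).max())
c=camera_info("wrist");im=get_image("wrist");cv2.imwrite("pics/w6.png",im)
json.dump({k:np.array(c[k]).tolist() for k in c},open("w6.json","w"));print(c["position"],c["attitude"])
u,v=map(int,proj(c,[.585,.032,.11]));x0,y0=u-60,max(0,v-45);print(x0,y0)
cv2.imwrite("pics/c6.png",cv2.resize(im[y0:y0+90,x0:x0+120],(800,600),interpolation=cv2.INTER_CUBIC))
```

```text
[ 0.58352351 -0.04082706  0.26792324] 25.55 0.017566023639473204
[0.5838832  0.02951157 0.43481254] [-1.27777647e-01 -2.48849797e-05  5.59231176e-03  9.91787073e-01]
260 64
```

View pics/c6.png

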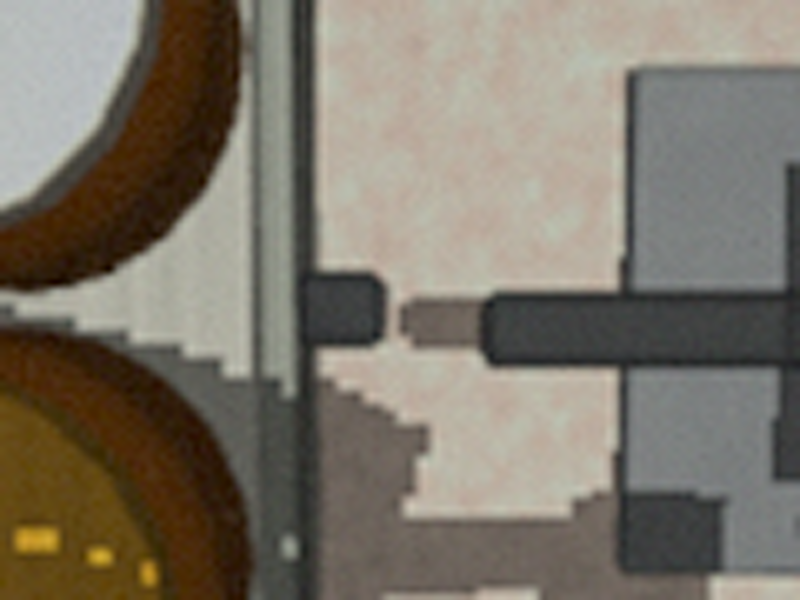

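Nadir view: the pointer spans crop rows 270–347 (centre 308.5) and the real index fin rows 292–366 (centre 329). The pointer is about 3 mm past, and there is time to correct it gently from the front buffer. I'll move over to that side.

Emit:
carry_out(deltas=[{"x": 0.35,"y": -0.3,"z": 0,"rx": 0,"ry": 0,"rz": 0},{"x": 0.7,"y": -0.6,"z": 0,"rx": 0,"ry": 0,"rz": 0},{"x": 1.0,"y": -0.9,"z": 0,"rx": 0,"ry": 0,"rz": 0}])

```text
time_s: 25.98
ee_pos: [0.4912, 0.0595, 0.2688]
tool_rot: [0.703, 0.711, 0.0, 0.0]
ft_force: [-0.7, 0.2, 0.5]
finger_gap: 0.0005
gripper_force: 0.0
```

Emit:
carry_out(deltas=[{"x": 0.4,"y": 0,"z": 0,"rx": 0,"ry": 0,"rz": 0},{"x": 0.8,"y": 0,"z": 0.1,"rx": 0,"ry": 0,"rz": 0},{"x": 1.0,"y": 0,"z": 0.3,"rx": 0,"ry": 0,"rz": 0}])

```text
time_s: 26.35
ee_pos: [0.4915, 0.1602, 0.2397]
tool_rot: [0.702, 0.712, 0.001, 0.001]
ft_force: [0.8, 0.6, -0.4]
finger_gap: 0.0007
gripper_force: 0.0
```

Emit:
carry_out(deltas=[{"x": 0.35,"y": 0,"z": 0.1,"rx": 0,"ry": 0,"rz": 0},{"x": 0.62,"y": 0,"z": 0.3,"rx": 0,"ry": 0,"rz": 0},{"x": 0.62,"y": 0,"z": 0.65,"rx": 0,"ry": 0,"rz": 0},{"x": 0.62,"y": 0,"z": 0.95,"rx": 0,"ry": 0,"rz": 0}])

```text
time_s: 26.85
ee_pos: [0.4902, 0.2208, 0.143]
tool_rot: [0.702, 0.712, 0.0, 0.0]
ft_force: [0.0, 0.1, -0.1]
finger_gap: 0.0
gripper_force: 0.0
```

Run:
```python
from h import *; from sim import *
import json
o=get_obs();print(o["ee_pos"],o["time_s"],R.from_quat(o["tool_rot"]).as_matrix()[:2].round(4))
c=json.load(open("w6.json"));P=lambda u,v,z:at(c,260+u/6.667-.43,64+v/6.667-.43,z).round(4)
print("ptr",P(345,308.5,.105),"fin",P(500,329,.117))
w=camera_info("wrist");im=get_image("wrist").mean(2)
for y in(.185,.195,.205):print(y,proj(w,[.45,y,.09]))
cv2.imwrite("pics/w7.png",im.astype(np.uint8))
# nudge 2: which gap gives 4.9 mm
for g in(0,1,2,3,4,5):
  p=[0,1,2,2.5,2.8,3]+[3+.15*k for k in range(1,16)];s=sim((np.array(p)-g)*1e-3,3.1,T=2.5);print(g,s[-1,1:3]*1e3)
```

```text
[0.49024441 0.22077828 0.14299763] 26.85 [[-1.310e-02  9.999e-01  4.000e-04]
 [ 9.999e-01  1.310e-02 -1.000e-04]]
ptr [0.5761 0.032  0.105 ] fin [0.5976 0.0294 0.117 ]
0.185 (np.float64(260.4113847223562), np.float64(266.4233025163312))
0.195 (np.float64(259.970104665667), np.float64(253.3443732272922))
0.205 (np.float64(259.51749072757025), np.float64(239.987292536165))
0 [5.7689383 0.       ]
1 [3.56844594 0.        ]
2 [2.82256652 0.65236942]
3 [1.48685838 2.25016786]
4 [0.09945089 0.64725654]
5 [0. 0.]
```

View pics/w7.png

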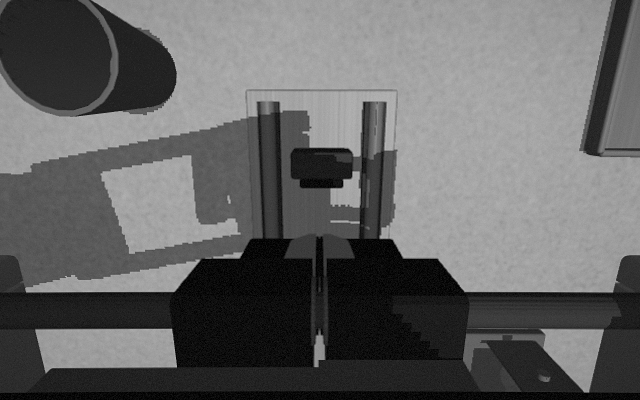

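Emit:
carry_out(deltas=[{"x": 0,"y": 0,"z": 0.3,"rx": 0,"ry": 0,"rz": 0},{"x": 0,"y": 0,"z": 0.6,"rx": 0,"ry": 0,"rz": 0},{"x": -0.05,"y": 0,"z": 0.74,"rx": 0,"ry": 0,"rz": 0},{"x": -0.12,"y": 0,"z": 0.74,"rx": 0,"ry": 0,"rz": 0},{"x": -0.17,"y": 0,"z": 0.74,"rx": 0,"ry": 0,"rz": 0}])

```text
time_s: 27.52
ee_pos: [0.4921, 0.2035, 0.0709]
tool_rot: [0.703, 0.711, 0.001, 0.001]
ft_force: [0.3, 0.3, -0.9]
finger_gap: 0.0005
gripper_force: 0.0
```

Emit:
carry_out(deltas=[{"x": -0.002,"y": 0,"z": 0,"rx": 0,"ry": 0,"rz": 0},{"x": -0.004,"y": 0,"z": 0,"rx": 0,"ry": 0,"rz": 0},{"x": -0.006,"y": 0,"z": 0,"rx": 0,"ry": 0,"rz": 0},{"x": -0.008,"y": 0,"z": 0,"rx": 0,"ry": 0,"rz": 0},{"x": -0.01,"y": 0,"z": 0,"rx": 0,"ry": 0,"rz": 0}])

```text
time_s: 28.15
ee_pos: [0.4911, 0.2032, 0.0696]
tool_rot: [0.703, 0.712, -0.0, -0.0]
ft_force: [-0.5, -0.1, -0.7]
finger_gap: 0.0004
gripper_force: 0.0
```

Emit:
carry_out(deltas=[{"x": -0.002,"y": 0,"z": 0,"rx": 0,"ry": 0,"rz": 0},{"x": -0.004,"y": 0,"z": 0,"rx": 0,"ry": 0,"rz": 0},{"x": -0.006,"y": 0,"z": 0,"rx": 0,"ry": 0,"rz": 0},{"x": -0.008,"y": 0,"z": 0,"rx": 0,"ry": 0,"rz": 0},{"x": -0.01,"y": 0,"z": 0,"rx": 0,"ry": 0,"rz": 0}])

```text
time_s: 28.78
ee_pos: [0.4912, 0.202, 0.0697]
tool_rot: [0.703, 0.712, 0.0, 0.0]
ft_force: [0.9, -0.0, -0.1]
finger_gap: 0.0008
gripper_force: 0.0
```

```bash
cat >> h.py <<'E'
def edge():
    t=get_obs()["time_s"];im=np.mean([get_image("top").mean(2) for _ in range(2)],0)
    g=im[179:182,314:328].mean(0);return t,g.astype(int).tolist(),"left edge",318.5-sum((148-g[1:5])/82)
E
python3 - <<'E'
from h import *
o=get_obs();print(o["ee_pos"]);print(edge())
r=cv2.imread("pics/t4raw.png",0)[179:182,314:328].mean(0);print(r.astype(int).tolist(),318.5-sum((148-r[1:5])/82))
E
```

```text
[0.49115073 0.20203641 0.06966067]
(28.775, [144, 142, 144, 144, 119, 70, 68, 68, 112, 145, 144, 143, 143, 147], 'left edge', np.float64(317.9959349593496))
[147, 146, 145, 147, 121, 70, 67, 68, 113, 148, 147, 146, 146, 149] 318.109756097561
```

Emit:
carry_out(deltas=[{"x": -0.002,"y": 0,"z": 0,"rx": 0,"ry": 0,"rz": 0},{"x": -0.004,"y": 0,"z": 0,"rx": 0,"ry": 0,"rz": 0},{"x": -0.006,"y": 0,"z": 0,"rx": 0,"ry": 0,"rz": 0},{"x": -0.008,"y": 0,"z": 0,"rx": 0,"ry": 0,"rz": 0},{"x": -0.01,"y": 0,"z": 0,"rx": 0,"ry": 0,"rz": 0}])

```text
time_s: 29.5
ee_pos: [0.4912, 0.2011, 0.0696]
tool_rot: [0.703, 0.712, -0.0, -0.0]
ft_force: [0.2, -0.3, 0.4]
finger_gap: 0.0003
gripper_force: 0.0
```

Emit:
carry_out(deltas=[{"x": -0.002,"y": 0,"z": 0,"rx": 0,"ry": 0,"rz": 0},{"x": -0.004,"y": 0,"z": 0,"rx": 0,"ry": 0,"rz": 0},{"x": -0.006,"y": 0,"z": 0,"rx": 0,"ry": 0,"rz": 0},{"x": -0.008,"y": 0,"z": 0,"rx": 0,"ry": 0,"rz": 0},{"x": -0.01,"y": 0,"z": 0,"rx": 0,"ry": 0,"rz": 0}])

```text
time_s: 30.12
ee_pos: [0.4912, 0.2001, 0.0697]
tool_rot: [0.703, 0.712, -0.0, 0.0]
ft_force: [-0.3, 0.3, -0.1]
finger_gap: 0.0008
gripper_force: 0.0
```

Run:
```python
from h import *
o=get_obs();print(o["ee_pos"]);print(edge())
```

```text
[0.49119825 0.20005148 0.06966713]
(30.125, [144, 142, 143, 145, 119, 70, 67, 68, 112, 146, 144, 144, 144, 146], 'left edge', np.float64(317.9939024390244))
```

Emit:
carry_out(deltas=[{"x": -0.002,"y": 0,"z": 0,"rx": 0,"ry": 0,"rz": 0},{"x": -0.004,"y": 0,"z": 0,"rx": 0,"ry": 0,"rz": 0},{"x": -0.006,"y": 0,"z": 0,"rx": 0,"ry": 0,"rz": 0},{"x": -0.008,"y": 0,"z": 0,"rx": 0,"ry": 0,"rz": 0},{"x": -0.01,"y": 0,"z": 0,"rx": 0,"ry": 0,"rz": 0}])

```text
time_s: 30.85
ee_pos: [0.4912, 0.1991, 0.0697]
tool_rot: [0.703, 0.712, 0.0, 0.0]
ft_force: [0.3, -0.4, -0.6]
finger_gap: 0.0005
gripper_force: 0.0
```

Emit:
carry_out(deltas=[{"x": -0.002,"y": 0,"z": 0,"rx": 0,"ry": 0,"rz": 0},{"x": -0.004,"y": 0,"z": 0,"rx": 0,"ry": 0,"rz": 0},{"x": -0.006,"y": 0,"z": 0,"rx": 0,"ry": 0,"rz": 0},{"x": -0.008,"y": 0,"z": 0,"rx": 0,"ry": 0,"rz": 0},{"x": -0.01,"y": 0,"z": 0,"rx": 0,"ry": 0,"rz": 0}])

```text
time_s: 31.48
ee_pos: [0.4912, 0.1981, 0.0697]
tool_rot: [0.703, 0.712, 0.0, -0.0]
ft_force: [0.5, -0.2, -0.1]
finger_gap: 0.0004
gripper_force: 0.0
```

Run:
```python
from h import *
o=get_obs();print(o["ee_pos"]);print(edge())
```

```text
[0.4911997  0.19805613 0.06965832]
(31.475, [144, 144, 142, 143, 119, 69, 66, 67, 110, 146, 145, 143, 145, 145], 'left edge', np.float64(317.9891598915989))
```

Emit:
carry_out(deltas=[{"x": -0.002,"y": 0,"z": 0,"rx": 0,"ry": 0,"rz": 0},{"x": -0.004,"y": 0,"z": 0,"rx": 0,"ry": 0,"rz": 0},{"x": -0.006,"y": 0,"z": 0,"rx": 0,"ry": 0,"rz": 0},{"x": -0.008,"y": 0,"z": 0,"rx": 0,"ry": 0,"rz": 0},{"x": -0.01,"y": 0,"z": 0,"rx": 0,"ry": 0,"rz": 0}])

```text
time_s: 32.2
ee_pos: [0.4912, 0.1971, 0.0697]
tool_rot: [0.703, 0.712, 0.0, -0.0]
ft_force: [-0.1, 0.3, 0.1]
finger_gap: 0.0006
gripper_force: 0.0
```

Emit:
carry_out(deltas=[{"x": -0.002,"y": 0,"z": 0,"rx": 0,"ry": 0,"rz": 0},{"x": -0.004,"y": 0,"z": 0,"rx": 0,"ry": 0,"rz": 0},{"x": -0.006,"y": 0,"z": 0,"rx": 0,"ry": 0,"rz": 0},{"x": -0.008,"y": 0,"z": 0,"rx": 0,"ry": 0,"rz": 0},{"x": -0.01,"y": 0,"z": 0,"rx": 0,"ry": 0,"rz": 0}])

```text
time_s: 32.83
ee_pos: [0.4912, 0.196, 0.0697]
tool_rot: [0.703, 0.712, 0.0, 0.0]
ft_force: [0.1, 0.5, 0.4]
finger_gap: 0.0004
gripper_force: 0.0
```

Run:
```python
from h import *
o=get_obs();print(o["ee_pos"]);print(edge())
```

```text
[0.49124446 0.19604858 0.06967854]
(32.825, [144, 142, 144, 144, 146, 118, 63, 65, 85, 124, 144, 144, 144, 145], 'left edge', np.float64(318.31842818428186))
```

Emit:
carry_out(deltas=[{"x": 0.05,"y": 0,"z": 0,"rx": 0,"ry": 0,"rz": 0},{"x": 0.15,"y": 0,"z": -0.1,"rx": 0,"ry": 0,"rz": 0},{"x": 0.25,"y": 0,"z": -0.5,"rx": 0,"ry": 0,"rz": 0},{"x": 0.25,"y": 0,"z": -1.0,"rx": 0,"ry": 0,"rz": 0}])

```text
time_s: 33.42
ee_pos: [0.4901, 0.2222, 0.1705]
tool_rot: [0.702, 0.712, -0.001, -0.001]
ft_force: [0.3, -0.6, -0.8]
finger_gap: 0.0005
gripper_force: 0.0
```

Run:
```python
from h import *
o=get_obs();print(o["ee_pos"]);print(edge());print(edge())
```

```text
[0.49008267 0.22218673 0.17054327]
(33.425, [144, 142, 142, 144, 146, 118, 63, 65, 84, 123, 144, 143, 143, 144], 'left edge', np.float64(318.31368563685635))
(33.525, [145, 144, 142, 144, 145, 118, 62, 67, 84, 123, 144, 143, 143, 146], 'left edge', np.float64(318.31436314363145))
```

```bash
python3 -c "
from h import *
print(sign_off())"
```

```text
the job is handed in; nothing more can be done
None
```

The carriage is at rest at the label dispenser, let go, with its pointer about 0.6 mm short of the index fin by the top camera (no close look after the last nudge); it first stopped about 3 mm past and I nudged it back with the front buffer, and I handed in at about 33.5 s with the arm clear.

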